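# Run a manifold block down an inclined locating plate and press it home

## Task

Push the brass-coloured manifold block off the level loading shelf so that it slides down the inclined plate by itself, and let go of it while the sprung roller holds it just short of the corner. Then press it down the plate, past the roller, until it sits fully home and flat in the corner against both the end stop and the side fence, and hold it against the end stop with about 20 N for a moment to seat it, never pushing on it harder than 40 N. Leave it there, and do not disturb the things lying around.

Things in the scene. Friction and masses are not known exactly. Their poses are not given: they have to be found in the camera images.
- manifold: Brass-coloured rectangular valve manifold block, 70 mm (its x) by 90 mm (its y) by 22 mm thick (its z), its upright corners cut off by 16 x 16 mm, about 0.4 kg, smooth and slippery (friction about 0.2), with holes in its top. Origin: centre of its underside. It starts lying flat on the loading shelf, its 90 mm side pointing roughly down the slope.
- fixture: Fixed locating fixture, grey base 142 x 322 mm. Origin on the bench, z up; y points horizontally up the slope to the loading shelf, x towards the side fence. The level aluminium shelf on top spans x = -71 to 71 mm, y = 62 mm (where the slope begins) to 187 mm, and its top is 108 mm above the bench. It has no walls.
- shelf_edge (a point): Middle of the shelf's lower edge, on its top face (fixture x = 0, y = 62 mm, z = 108 mm). A finger coming down behind the block can push it in fixture -y over this edge; once the block's middle is some millimetres past the edge it tips onto the plate and slides away by itself.
- plate: Fixed steel inclined plate, falling 22 degrees along -y and 6 degrees along +x; its top face spans x -115 to 12, y -14 to 180 mm. Origin: the locating corner on the top face, where fence and end stop meet; x across to the fence, y up the slope, z square off the face. Side fence: the dark bar at x 0 to 12, y 0 to 150 mm, 18 mm high.
- home (a point): Point on the plate, 35 mm from the fence and 45 mm from the end stop: where the block's origin is when the block is fully home. The caught block may rest some degrees askew; pressing it on squares it against the fence.
- roller_out (a point): Foot of the brass roller's axis when it is out (plate x = -78, y = 36 mm). The roller, radius 12 mm, 17 mm high, axis square to the plate, stands before a blue housing (plate x -113 to -97, y 19 to 53, 20 mm high) opposite the fence. It sticks 4 mm into the block's path and catches its leading corner about 29 mm short of home.
- roller (a joint): How far the sprung roller is pushed back (plate -x), in m: 0 out, 0.006 fully back. At a slow push (20 mm/s) it takes about 10 to 15 N along the slope to get the block past it; then it presses on the block's side with about 7 N, and 4 to 8 N slides the block on to the end stop. It reads about 0.004 with the block home.
- end_stop: Dark bar fixed across the low end of the plate, 112 mm long (x), 14 mm deep, 26 mm high. Origin: middle of its foot on the face that looks up the slope (plate x = -44, y = 0); axes as the plate's. The pressed block's leading face bears on it; it is rigid.

How it is judged:
By the outcome, as a careful person would: the job done as asked, in the order asked, and still so for the second after the job is handed in, with the robot touching nothing.
It also fails if it takes over 64 s, if anything falls off the work surface, if the arm or the gripper's body presses on something with over 40 N, if the wrist force passes 120 N, or if a joint passes its speed limit or range.

## Robot

A 7-joint arm with a two-finger parallel gripper is mounted at the origin on a cart in front of the work surface, level with it; the furniture and walls round the work are solid. World frame = base frame: x ahead of the robot, y to its left, z up, the work surface at z = 0. Lengths are in m, angles in degrees, forces in N, time in s.
With the tool pointing down it reaches from about 0.4 to 0.85 m from the base axis. Payload 6.9 kg.
Tool frame: the origin (TCP) lies at the very end of the fingers, on their centre line; the grasp point (between the pads) lies 19 mm behind it; z points along the fingers, y is the direction in which the jaws open and shut (so a half turn about z gives the same grasp; the last joint's range is limited). The gripper opens to 85 mm and grips with 20 to 120 N. Pads are 22 mm wide; open, the fingers measure 114 mm over their backs; the gripper's body (76 mm by 85 mm) begins 54 mm behind the grasp point. The pads swing forward as they close: fully open they stand 13 mm farther back than shut.
Start: joints at [-61.049, 29.078, -13.613, 85.955, 7.202, 65.827, -8.869], TCP at [0.243, 0.576, 0.21] pointing down, gripper open.
Joint ranges: [-176.47, 176.47], [-13.61, 117.27], [-81.72, 77.17], [0.22, 143.17], [-87.28, 267.28], [10, 112.55], [-165.47, 165.47]. Speed limits (degrees/s): [136.94, 136.94, 180, 180, 180, 180, 180].

## Interface

Orientations are given as a 3x3 rotation matrix whose columns are the frame's x, y, z axes.
In Python, from plant import r gives the robot as it stands.
- The arm moves only by the tool apply_moves, never from a script. Its argument "motion" is a list that holds one entry, the list of rows, each a list of 6 numbers: the shift along the tool's x, y, z in m, then the turn, a rotation vector about the tool's x, y, z in degrees. A call has 1 to 8 rows; each row is the pose to reach, as a shift and turn from the pose measured when the call began, along the tool's axes at that moment; what a row does not reach only later rows make up. A row lasts 1/12 s, in which the tool goes at most 41.7 mm and 7.16 degrees, less where a joint would pass 70% of its speed; a pose out of reach is approached as far as the arm can. A call with a gripper value outside its range is refused whole. "fingers" is the closure, from 0 (fully open) to 1 (shut), set as the call begins (left out, the last holds). The fingers move at their own pace and stop on an object; "force" is the grip in N (left out, the last holds). Time passes only in rows, so rows that repeat a pose let the fingers close. It gives the time, the measured TCP pose, the force and the opening at its end, in the units of the state.
- r.sense(): the state, without advancing time (a new reading comes with each control period).
- r.camera(name): name is "side" or "top"; returns the picture (400x640x3 uint8, blue, green, red); there is no depth.
- r.get_calibration(name): a dict with "mtx" (3x3 intrinsics, pixels), "world_to_cam" (4x4, takes a point from world to camera coordinates). Camera axes: x right, y down, z forward; pixel columns grow to the right and rows downward; lengths in m; the calibration is good to about 2 mm. A picture is of the moment at which its call begins. get_calibration takes no time and is no camera call.
- r.close_job(): hands the job in, once; it reports no verdict.
The state is a dict: "t": time; "joints": joint angles; "joint_velocities": joint speeds; "effort": joint torques, N m; "position": TCP position; "eef_rot": TCP orientation; "wrist_force": force on the tool from outside, world axes, zero at the start; "wrist_torque": the same for the moment, N m; "gripper_width": finger opening in m.
Only numpy, scipy, OpenCV 4.12 (cv2) and the standard library are available. Lean on these libraries where they do the work, as an engineer would, in place of code of your own. Each camera call takes 0.05 s, during which the arm holds its last target.

## Working session

There is one attempt and no reset: what is moved stays moved. The work goes in short steps, Python scripts to look and compute and a tool call to move; the robot and the scene stay as the last step left them, time stands still between calls to the robot, and variables do not carry over. Pictures are saved under pics/ and viewed, and the job is handed in when it is done.

Besides the shell and the picture viewer there is one more tool, called after "Emit:" as a command line: name --argument value ..., lists and objects as JSON in quotes. apply_moves: Moves the arm, as the interface text tells. Its arguments: {"type":"object","properties":{"motion":{"type":"array","items":{"type":"array","items":{"type":"array","items":{"type":"number"}}}},"fingers":{"type":"number"},"force":{"type":"number"}},"required":["motion"]}

```bash
ls; mkdir -p pics; python3 - <<'E'
from plant import r
import cv2
s=r.sense(); print(s)
for n in("top","side"):
    im=r.camera(n); cv2.imwrite(f"pics/{n}0.png",im)
    c=r.get_calibration(n); print(n,c)
E
```

```text
pics
{'t': 0.0, 'joints': array([-61.04635235,  29.1268589 , -13.60892809,  86.00799193,
         7.20242531,  65.82541189,  -8.8698694 ]), 'joint_velocities': array([ 0.04883392,  0.01698432, -0.08339283, -0.0193007 ,  0.01967499,
       -0.04359435, -0.01389254]), 'effort': array([-1.63468530e-04, -6.20604014e+01, -2.18646057e+00, -2.49651432e+01,
        1.26915154e-02,  1.18976392e-02,  1.72869228e-06]), 'position': array([0.24316264, 0.57518709, 0.20881955]), 'eef_rot': array([[-9.21127213e-01,  3.89261127e-01, -6.58229098e-04],
       [ 3.89261682e-01,  9.21125748e-01, -1.64302625e-03],
       [-3.32544810e-05, -1.76965956e-03, -9.99998434e-01]]), 'wrist_force': array([0.36390559, 0.28277056, 0.26407375]), 'wrist_torque': array([-0.02530758,  0.00469877, -0.00125697]), 'gripper_width': 0.0855996139759118}
top {'mtx': array([[479.64889072,   0.        , 307.56580835],
       [  0.        , 479.64889072, 198.95760394],
       [  0.        ,   0.        ,   1.        ]]), 'world_to_cam': array([[ 0.01619316, -0.99981193, -0.01067192,  0.26156461],
       [-0.98916989, -0.01446176, -0.14606089,  0.5576657 ],
       [ 0.14587909,  0.01292153, -0.98921804,  0.87824455],
       [ 0.        ,  0.        ,  0.        ,  1.        ]])}
side {'mtx': array([[368.43277263,   0.        , 320.90178153],
       [  0.        , 368.43277263, 201.17994429],
       [  0.        ,   0.        ,   1.        ]]), 'world_to_cam': array([[-0.99453988, -0.10299609,  0.01679962,  0.55860665],
       [-0.06325319,  0.46690986, -0.8820398 , -0.01222497],
       [ 0.08300275, -0.87828639, -0.47087531,  1.08580949],
       [ 0.        ,  0.        ,  0.        ,  1.        ]])}
```

View pics/top0.png

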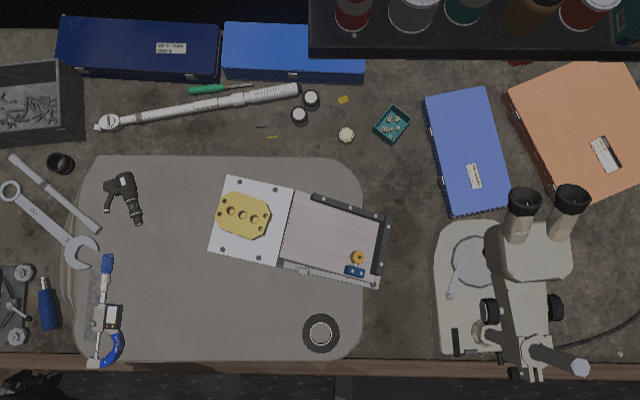

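View pics/side0.png

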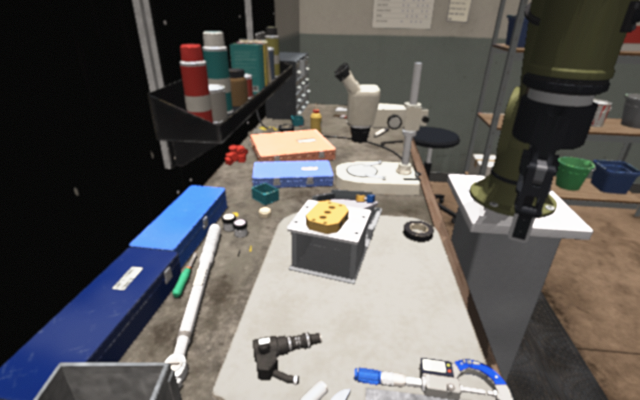

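The top view shows the shelf (white, about px 207–295 × 174–270) carrying the brass block at about (243,216). The slope falls to the right, with the fence at the top, the end stop at the right, and the roller at (358,257) with its blue housing. The side view agrees. Next I'll zoom in for corners.

```bash
python3 - <<'E'
import cv2
im=cv2.imread("pics/top0.png")
cv2.imwrite("pics/top0z.png",cv2.resize(im[165:295,200:400],None,fx=4,fy=4,interpolation=cv2.INTER_CUBIC))
im=cv2.imread("pics/side0.png")
cv2.imwrite("pics/side0z.png",cv2.resize(im[185:285,280:400],None,fx=6,fy=6,interpolation=cv2.INTER_CUBIC))
E
```

```text
(no output)
```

View pics/top0z.png

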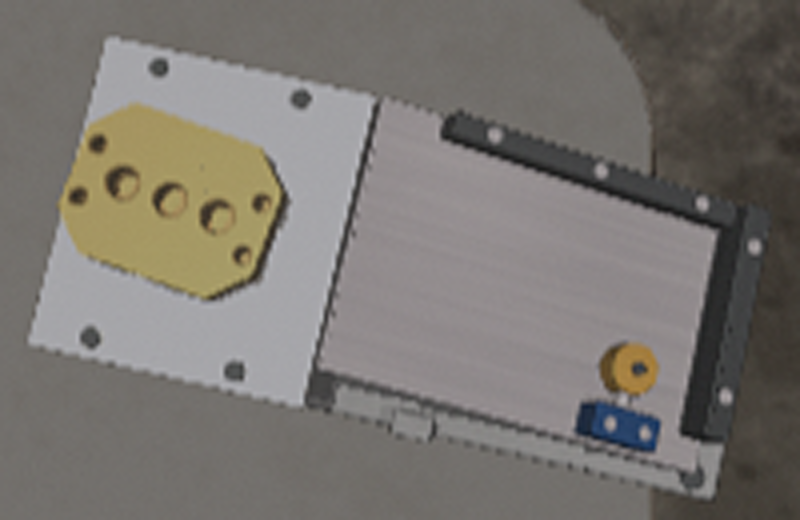

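View pics/side0z.png

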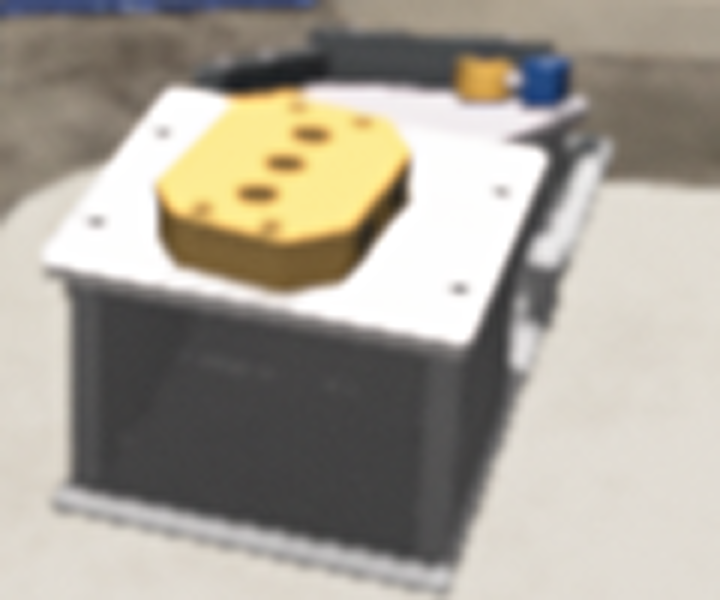

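```bash
cat > h.py <<'E'
import numpy as np, cv2
from plant import r
C={n:r.get_calibration(n) for n in("top","side")}
def ray(n,uv):
    K=C[n]["mtx"];T=C[n]["world_to_cam"];R=T[:3,:3]
    d=R.T@np.linalg.solve(K,np.array([uv[0],uv[1],1.]));o=-R.T@T[:3,3]
    return o,d/np.linalg.norm(d)
def onplane(n,uv,p0,nn):
    o,d=ray(n,uv);nn=np.array(nn,float);return o+d*(nn@(np.array(p0)-o))/(nn@d)
def onz(n,uv,z): return onplane(n,uv,[0,0,z],[0,0,1])
def tri(a,b):
    o1,d1=ray("top",a);o2,d2=ray("side",b)
    A=np.stack([d1,-d2],1);s=np.linalg.lstsq(A,o2-o1,rcond=None)[0]
    p,q=o1+s[0]*d1,o2+s[1]*d2
    return (p+q)/2,np.linalg.norm(p-q)
def proj(n,P):
    P=np.atleast_2d(P);K=C[n]["mtx"];T=C[n]["world_to_cam"]
    c=P@T[:3,:3].T+T[:3,3];u=c@K.T;return u[:,:2]/u[:,2:]
def Z(u,v):return (200+(u-1.5)/4,165+(v-1.5)/4)
def S(u,v):return (280+(u-2.5)/6,185+(v-2.5)/6)
E
python3 - <<'E'
from h import *
np.set_printoptions(precision=4,suppress=True)
cs=[(107,38),(380,98),(307,405),(28,345)]
P=np.array([onz("top",Z(*c),.108) for c in cs]);print(P)
ps=np.array([onz("side",S(*c),.108) for c in [(170,88),(548,150),(465,348),(45,270)]]);print("side",ps)
# fixture axes: y up from lower edge to far edge, x from low-fence
y=((P[0]-P[1])+(P[3]-P[2]));x=((P[1]-P[2])+(P[0]-P[3]))
print(np.linalg.norm(y)/2,np.linalg.norm(x)/2,np.degrees(np.arctan2(y[1],y[0])),np.degrees(np.arctan2(x[1],x[0])))
print("roller",tri(Z(630,368),S(485,65)),"stopcornertop far",tri(Z(768,208),S(315,40)))
im=cv2.imread("pics/top0.png");h=cv2.cvtColor(im,cv2.COLOR_BGR2HSV)
m=cv2.inRange(h,(18,70,150),(35,255,255));m[:, 300:]=0
m=cv2.morphologyEx(m,cv2.MORPH_CLOSE,np.ones((5,5)))
c=max(cv2.findContours(m,0,1)[0],key=cv2.contourArea)
W=np.array([onz("top",q[0],.130)[:2] for q in c]).astype(np.float32)
W=W-0
rc=cv2.minAreaRect(W*1000);print(rc)
E
```

```text
[[0.5869 0.416  0.108 ]
 [0.5613 0.2927 0.108 ]
 [0.425  0.3218 0.108 ]
 [0.4491 0.4451 0.108 ]]
side [[0.5618 0.2971 0.108 ]
 [0.4228 0.3258 0.108 ]
 [0.45   0.4534 0.108 ]
 [0.5848 0.4265 0.108 ]]
0.12576845258262523 0.1401092487981964 78.60635933622399 -12.0027842394808
roller (array([0.444 , 0.1771, 0.0647]), np.float64(0.001082212954575066)) stopcornertop far (array([0.5212, 0.1087, 0.0375]), np.float64(0.0023781129639840544))
((511.9015808105469, 382.1069030761719), (89.01913452148438, 68.20659637451172), 71.12104034423828)
```

```bash
cat >> h.py <<'E'
from scipy.spatial.transform import Rotation as Ro
YAW=-11.7
RF=Ro.from_euler('z',YAW,degrees=True).as_matrix()
RP=RF@Ro.from_euler('XY',[22,6],degrees=True).as_matrix()
E
python3 - <<'E'
from h import *
np.set_printoptions(precision=4,suppress=True)
obs=[("top",Z(718,229),(0,0,0)),("top",Z(684,433),(-100,0,0)),("top",Z(768,208),(12,-14,26)),("top",Z(722,440),(-100,-14,26)),("top",Z(443,137),(0,150,0)),("top",Z(630,368),(-78,36,17)),
("side",S(485,65),(-78,36,17)),("side",S(313,32),(12,-14,26)),("side",S(557,42),(-100,-14,26))]
def solve(RP):
    A=[];b=[]
    for n,uv,p in obs:
        o,d=ray(n,uv);M=np.eye(3)-np.outer(d,d);A.append(M);b.append(M@(o-RP@np.array(p)/1e3))
    A=np.vstack(A);b=np.hstack(b);x=np.linalg.lstsq(A,b,rcond=None)[0];return x,(A@x-b).reshape(-1,3)
x,e=solve(RP);print(x,np.linalg.norm(e,axis=1)*1e3)
for yw in(-10.5,-11,-11.5,-12,-12.5,-13):
    R2=Ro.from_euler('z',yw,degrees=True).as_matrix()@Ro.from_euler('XY',[22,6],degrees=True).as_matrix();print(yw,np.sum(solve(R2)[1]**2)*1e6,solve(R2)[0])
edge=np.array([.493,.309,.108]);print("in fixture",RF.T@(x-edge)*1e3+[0,62,108])
P=lambda p:x+RP@np.array(p)/1e3
print("home",P((-35,45,0)),"caught",P((-35,74,0)),"top edge",P((-51,180,0)),"plate frame",RP)
for n in("top","side"):
    im=cv2.imread(f"pics/{n}0.png")
    pts=[P(q) for q in [(0,0,0),(-100,0,0),(12,-14,26),(-100,-14,26),(0,150,0),(0,150,18),(-115,180,0),(12,180,0),(-78,36,17),(-97,19,20),(-97,53,20)]]+[edge,edge+RF@[.071,0,0],edge+RF@[-.071,0,0],edge+RF@[.071,.125,0],edge+RF@[-.071,.125,0]]
    k=4 if n=="top" else 6
    cr=(165,295,200,400) if n=="top" else (185,285,280,400)
    z=cv2.resize(im[cr[0]:cr[1],cr[2]:cr[3]],None,fx=k,fy=k,interpolation=cv2.INTER_CUBIC)
    for u,v in proj(n,np.array(pts)): cv2.circle(z,(int((u-cr[2]+.5)*k),int((v-cr[0]+.5)*k)),3,(0,0,255),1)
    cv2.imwrite(f"pics/{n}0chk.png",z)
E
```

```text
[0.5133 0.1339 0.0249] [3.0207 1.4663 1.33   5.965  8.5808 4.0155 1.0093 2.2617 2.048 ]
-10.5 242.2993820370355 [0.5137 0.1347 0.0248]
-11 199.30487825292568 [0.5136 0.1344 0.0249]
-11.5 162.02098632531784 [0.5134 0.134  0.0249]
-12 130.45331901793168 [0.5132 0.1337 0.025 ]
-12.5 104.60705219778491 [0.5131 0.1334 0.025 ]
-13 84.48692359667733 [0.5129 0.1331 0.0251]
in fixture [  55.4253 -105.3234   24.9494]
home [0.4874 0.1805 0.0452] caught [0.4929 0.2068 0.0561] top edge [0.4971 0.3057 0.0973] plate frame [[ 0.9818  0.188   0.0268]
 [-0.1633  0.9079 -0.386 ]
 [-0.0969  0.3746  0.9221]]
```

View pics/top0chk.png

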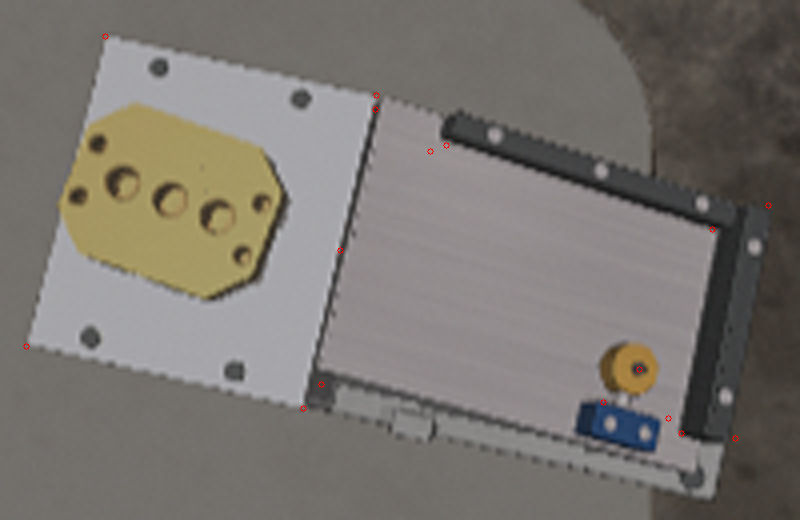

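View pics/side0chk.png

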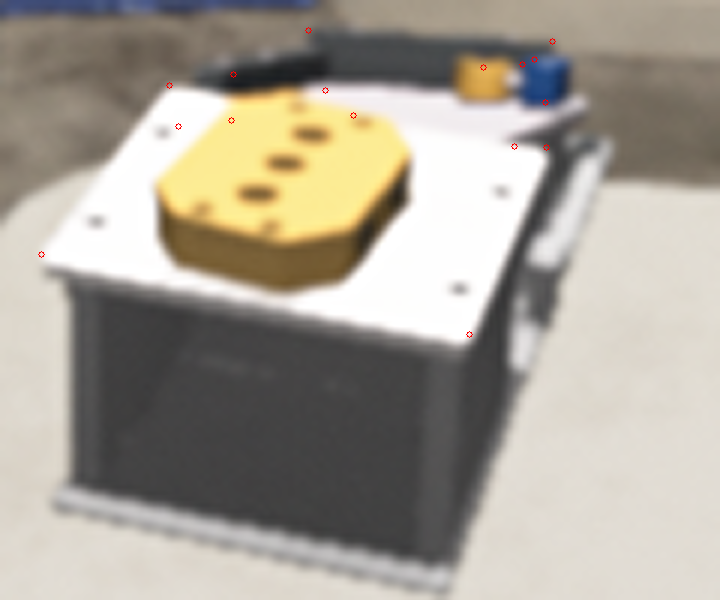

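The fence foot is off by about 3 px in the plan, which suggests the other tilt order (Ry·Rx). I'll test that.

```bash
sed -i "s/RP=.*/RP=RF@Ro.from_euler('YX',[6,22],degrees=True).as_matrix()/" h.py
python3 - <<'E'
from h import *
np.set_printoptions(precision=4,suppress=True)
obs=[("top",Z(718,229),(0,0,0)),("top",Z(684,433),(-100,0,0)),("top",Z(768,208),(12,-14,26)),("top",Z(732,440),(-100,-14,26)),("top",Z(443,137),(0,150,0)),("top",Z(640,368),(-78,36,17)),
("side",S(485,63),(-78,36,17)),("side",S(313,32),(12,-14,26)),("side",S(557,42),(-100,-14,26))]
def solve(RP):
    A=[];b=[]
    for n,uv,p in obs:
        o,d=ray(n,uv);M=np.eye(3)-np.outer(d,d);A.append(M);b.append(M@(o-RP@np.array(p)/1e3))
    A=np.vstack(A);b=np.hstack(b);x=np.linalg.lstsq(A,b,rcond=None)[0];return x,(A@x-b).reshape(-1,3)
for yw in(-10.5,-11,-11.5,-12,-12.5,-13):
    R2=Ro.from_euler('z',yw,degrees=True).as_matrix()@Ro.from_euler('YX',[6,22],degrees=True).as_matrix();print(yw,np.sum(solve(R2)[1]**2)*1e6,solve(R2)[0])
x,e=solve(RP);print(x,np.linalg.norm(e,axis=1)*1e3)
edge=np.array([.493,.309,.108]);print("in fixture",RF.T@(x-edge)*1e3+[0,62,108])
P=lambda p:x+RP@np.array(p)/1e3
print("home",P((-35,45,0)),"caught",P((-35,74,0)),"top edge",P((-51,180,0)),"plate frame",RP)
for n in("top","side"):
    im=cv2.imread(f"pics/{n}0.png")
    pts=[P(q) for q in [(0,0,0),(-100,0,0),(12,-14,26),(-100,-14,26),(0,150,0),(0,150,18),(-115,180,0),(12,180,0),(-78,36,17),(-97,19,20),(-97,53,20)]]
    k=4 if n=="top" else 6
    cr=(165,295,200,400) if n=="top" else (185,285,280,400)
    z=cv2.resize(im[cr[0]:cr[1],cr[2]:cr[3]],None,fx=k,fy=k,interpolation=cv2.INTER_CUBIC)
    for u,v in proj(n,np.array(pts)): cv2.circle(z,(int((u-cr[2]+.5)*k),int((v-cr[0]+.5)*k)),3,(0,0,255),1)
    cv2.imwrite(f"pics/{n}0chk2.png",z)
E
```

```text
-10.5 46.605743233557945 [0.5129 0.1316 0.0242]
-11 36.80372503578082 [0.5127 0.1313 0.0243]
-11.5 32.7521134803493 [0.5125 0.131  0.0243]
-12 34.45388812069078 [0.5124 0.1307 0.0244]
-12.5 41.91158471177035 [0.5122 0.1304 0.0245]
-13 55.12729420509465 [0.512  0.1301 0.0245]
[0.5125 0.1309 0.0244] [0.8367 2.2491 3.5199 0.4786 2.2631 0.43   2.2175 1.6627 1.1731]
in fixture [  55.1846 -108.4669   24.3602]
home [0.4886 0.1784 0.0448] caught [0.4951 0.2045 0.0556] top edge [0.5035 0.3032 0.0968] plate frame [[ 0.9739  0.2264  0.0189]
 [-0.2017  0.9    -0.3865]
 [-0.1045  0.3726  0.9221]]
```

View pics/top0chk2.png

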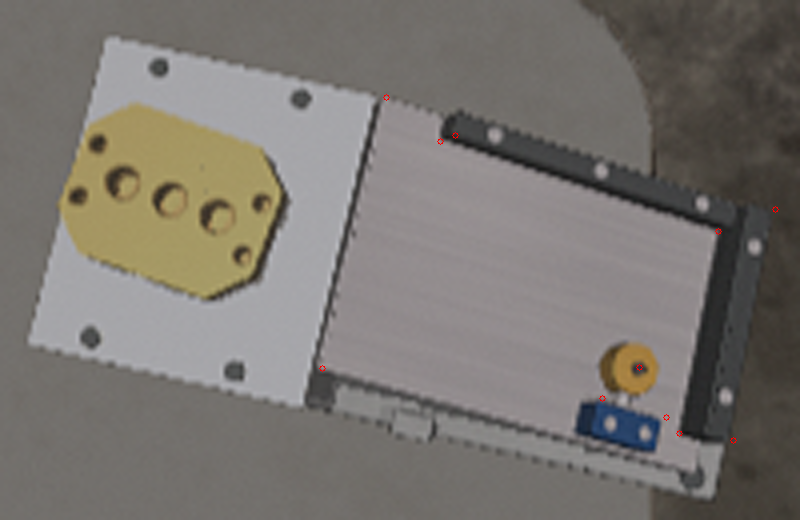

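View pics/side0chk2.png

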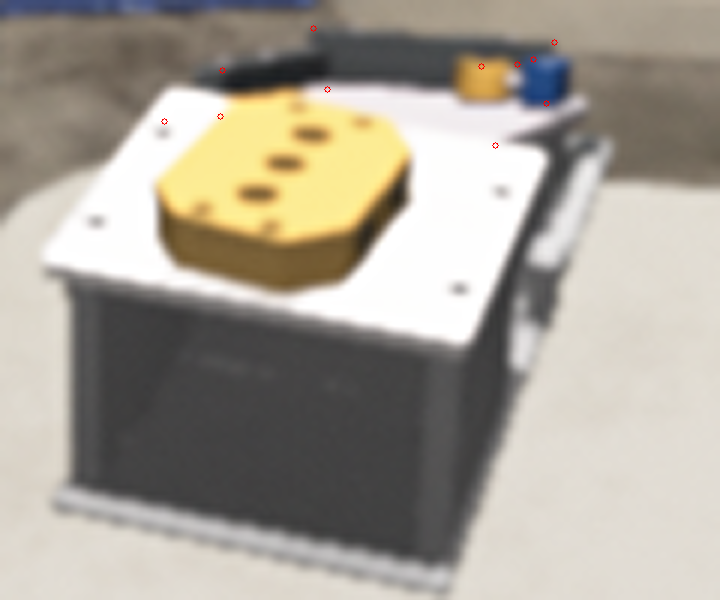

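The Ry·Rx order fits to about 2 mm: plate origin ≈ (0.5125, 0.131, 0.0244), fixture yaw ≈ −11.7°. The block's centre is at (0.512, 0.382), with its long side at world angle 71°. My plan is to push with the closed fingers, which give a 29 mm wide face, with tool x pointing up-slope.

```bash
cat >> h.py <<'E'
OP=np.array([.5125,.131,.0244])
P=lambda p:OP+RP@np.array(p)/1e3
EDGE=np.array([.493,.309,.108])
F=lambda x,y,z=0:EDGE+RF@np.array([x,y-62,z])/1e3   # mm, z above shelf
def Rup(a): # tool down, tool x along world angle a
    c,s=np.cos(np.radians(a)),np.sin(np.radians(a));x=np.array([c,s,0]);z=np.array([0,0,-1.]);return np.stack([x,np.cross(z,x),z],1)
RPT=np.stack([RP[:,1],-RP[:,0]*-1,-RP[:,2]],1)
RPT[:,1]=np.cross(RPT[:,2],RPT[:,0])
def delta(p,R):
    s=r.sense();R0=s["eef_rot"];np.set_printoptions(precision=4,suppress=True)
    print("t",s["t"],"shift",R0.T@(np.array(p)-s["position"]),"rot",Ro.from_matrix(R0.T@R).as_rotvec(degrees=True))
def st():
    s=r.sense();np.set_printoptions(precision=4,suppress=True)
    print("t",round(s["t"],3),"pos",s["position"],"plate",(RP.T@(s["position"]-OP)*1e3).round(1),"fix",(RF.T@(s["position"]-EDGE)*1e3+[0,62,0]).round(1),"w",s["gripper_width"]);print("F",s["wrist_force"],"Fplate",RP.T@s["wrist_force"],"j",s["joints"].round(1))
E
python3 - <<'E'
from h import *
a=np.radians(71.1);c=np.array([.512,.382,0]);q=c+.070*np.array([np.cos(a),np.sin(a),0]);q[2]=.2
print(q,RF.T@(c-EDGE)*1e3);delta(q,Rup(71.1)); print(RPT, Rup(71.1))
E
```

```text
[0.53467422 0.44822598 0.2       ] [   3.80176084   75.33622379 -108.        ]
t 0.1 shift [-0.318  -0.0035  0.0089] rot [-0.0724  0.0686 85.9946]
[[ 0.2264  0.9739 -0.0189]
 [ 0.9    -0.2017  0.3865]
 [ 0.3726 -0.1045 -0.9221]] [[ 0.3239  0.9461  0.    ]
 [ 0.9461 -0.3239  0.    ]
 [ 0.      0.     -1.    ]]
```

Emit:
apply_moves --motion '[[[-0.02,0,0,0,0,6],[-0.045,0,0,0,0,12],[-0.07,0,0,0,0,18],[-0.095,0,0,0,0,24],[-0.12,-0.001,0.002,0,0,30],[-0.145,-0.001,0.003,0,0,36],[-0.17,-0.002,0.004,0,0,42],[-0.19,-0.002,0.005,0,0,48]]]' --fingers 1 --force 60

```text
t: 0.77
position: [0.4193, 0.4978, 0.2034]
eef_rot: [[-0.321, 0.947, -0.0], [0.947, 0.321, -0.003], [-0.003, -0.001, -1.0]]
wrist_force: [0.6, 0.5, -0.2]
gripper_width: -0.0001
```

```bash
python3 -c "
from h import *
st();delta([.5347,.4482,.2],Rup(71.1))"
```

```text
t 0.767 pos [0.4193 0.4978 0.2034] plate [-183.4  375.7   21.6] fix [-110.4  231.9   95.4] w -8.394281311371513e-05
F [ 0.5567  0.4728 -0.1961] Fplate [ 0.4673  0.4785 -0.353 ] j [-52.1  31.4   0.   82.2   0.1  66.5 -33.4]
t 0.7667 shift [-0.084   0.0934  0.0035] rot [-0.0226  0.1626 37.6165]
```

Emit:
apply_moves --motion '[[[-0.014,0.015,0,0,0,6],[-0.028,0.031,0.001,0,0,12],[-0.042,0.046,0.001,0,0,18],[-0.056,0.062,0.002,0,0,24],[-0.07,0.078,0.002,0,0,30],[-0.084,0.0934,0.003,0,0.16,36],[-0.084,0.0934,0.003,0,0.16,37.6]]]'

```text
t: 1.35
position: [0.5391, 0.444, 0.1995]
eef_rot: [[0.334, 0.942, 0.002], [0.942, -0.334, -0.004], [-0.003, 0.003, -1.0]]
wrist_force: [0.1, -2.0, -0.2]
gripper_width: -0.0
```

```bash
python3 -c "
from h import *
st();delta([.5347,.4482,.116],Rup(71.1))
cv2.imwrite('pics/side1.png',r.camera('side')[150:300,250:450].repeat(4,0).repeat(4,1))
cv2.imwrite('pics/top1.png',r.camera('top')[120:300,180:410].repeat(3,0).repeat(3,1))"
```

```text
t 1.35 pos [0.5391 0.444  0.1995] plate [-55.5 352.9  41. ] fix [ 17.8 203.5  91.5] w -2.3280377023469543e-05
F [ 0.1105 -1.9811 -0.1988] Fplate [ 0.5279 -1.832   0.5844] j [-47.   36.4  10.4  74.2  -6.3  70.  -56. ]
t 1.35 shift [ 0.0027 -0.0058  0.0834] rot [ 0.1535  0.161  -0.6415]
```

View pics/side1.png

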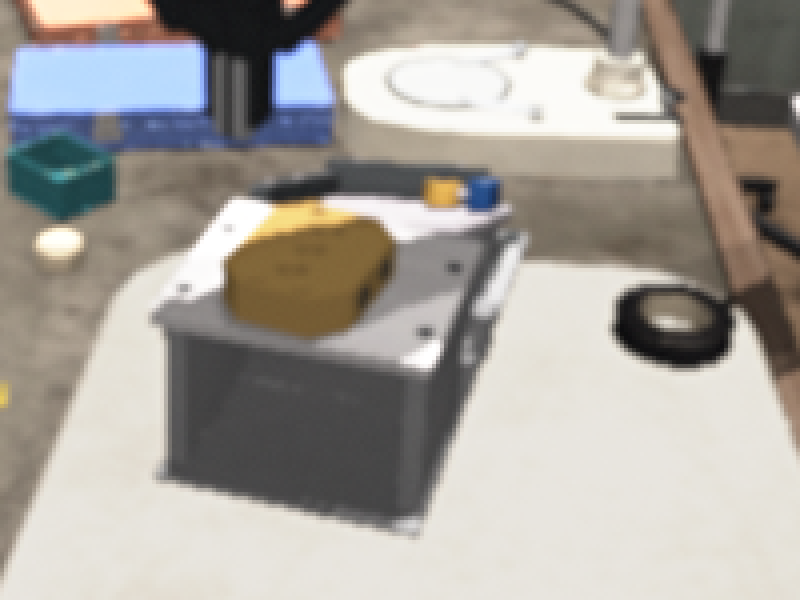

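View pics/top1.png

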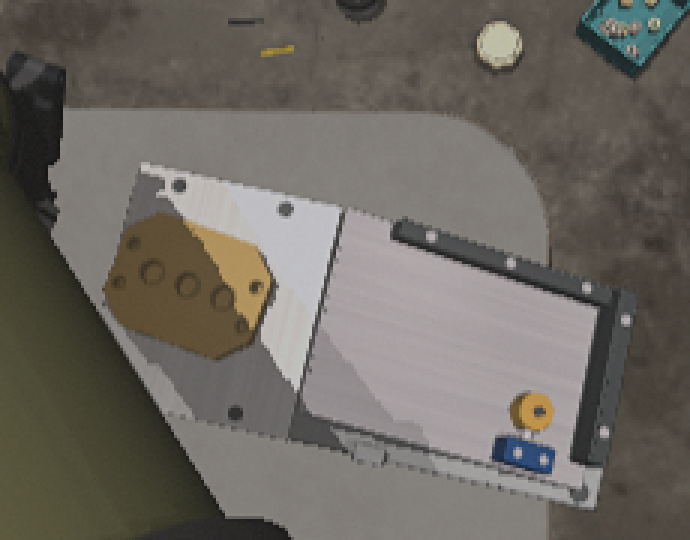

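The gripper is above and behind the block (tips at about px (310,184) in the side view), and the block is undisturbed at about (241,215) in the top view. I'll check the tip projection and then descend.

```bash
python3 -c "
from h import *
s=r.sense();print(proj('side',s['position']),proj('top',s['position']));st()
delta([.5347,.4482,.116],Rup(71.1))"
```

```text
[[311.57099465 193.55747647]] [[195.18698583 194.39583652]]
t 1.45 pos [0.5351 0.4473 0.1996] plate [-60.1 355.1  39.8] fix [ 13.2 206.   91.6] w -0.00016823019477848103
F [0.1507 0.6    0.055 ] Fplate [ 0.02    0.5946 -0.1783] j [-47.2  36.3  10.1  74.3  -6.3  70.  -55.8]
t 1.45 shift [ 0.0008 -0.0006  0.0836] rot [-0.0437  0.0925 -0.0722]
```

```bash
python3 -c "
from h import *
im=r.camera('side');u,v=proj('side',r.sense()['position'])[0];print(u,v)
z=cv2.resize(im[150:215,270:360],None,fx=8,fy=8,interpolation=cv2.INTER_CUBIC);cv2.circle(z,(int((u-270+.5)*8),int((v-150+.5)*8)),4,(0,0,255),1);cv2.imwrite('pics/side2.png',z)"
```

```text
312.1153658101738 193.76668862157814
```

View pics/side2.png

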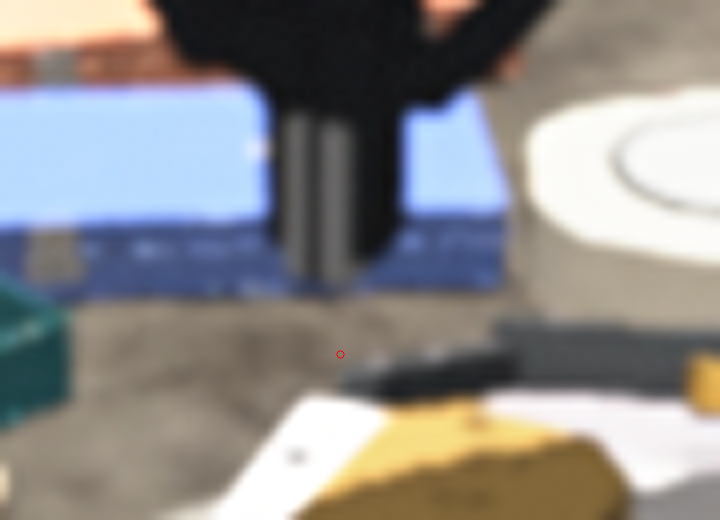

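The rendered finger tips sit about 9 px (roughly 16 mm) above the projected TCP in the side view. I'll descend in stages behind the shelf's end and compare by eye.

Emit:
apply_moves --motion '[[[0.001,0,0.015,0,0,0],[0.001,0,0.035,0,0,0],[0.001,-0.001,0.055,0,0,0],[0.001,-0.001,0.072,0,0.1,0],[0.001,-0.001,0.083,0,0.1,0],[0.001,-0.001,0.083,0,0.1,0]]]'

```text
t: 2.0
position: [0.5308, 0.4497, 0.1141]
eef_rot: [[0.319, 0.948, -0.005], [0.948, -0.319, -0.001], [-0.003, -0.005, -1.0]]
wrist_force: [-1.0, 0.3, -1.1]
gripper_width: 0.0002
```

```bash
python3 -c "
from h import *
im=r.camera('side');st();p=r.sense()['position'];
z=cv2.resize(im[165:265,270:370],None,fx=6,fy=6,interpolation=cv2.INTER_CUBIC)
for q in (p,p+[0,0,.016]):
  u,v=proj('side',q)[0];cv2.circle(z,(int((u-270+.5)*6),int((v-165+.5)*6)),4,(0,0,255),1);print(u,v)
cv2.imwrite('pics/side3.png',z)"
```

```text
t 2.05 pos [0.5318 0.45   0.1159] plate [-55.1 325.5 -38.5] fix [  9.4 207.9   7.9] w -0.00016869264701962214
F [0.3374 0.3424 0.4937] Fplate [0.208  0.5685 0.3293] j [-47.2  39.9   9.3  80.9  -7.   59.9 -55.1]
312.92828077198 234.76104832538925
312.9862020888543 227.40708236912334
```

View pics/side3.png

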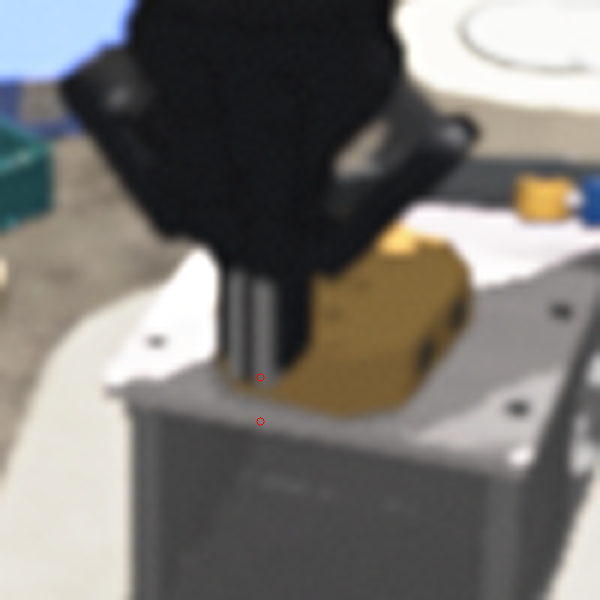

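By eye the tip really ends about 16 mm above the reported TCP. There is free space behind the shelf, so I'll lower a further 14 mm and look again.

Emit:
apply_moves --motion '[[[0,0,0.005,0,0,0],[0.001,0.001,0.01,0,0,0],[0.001,0.002,0.014,0,0,0],[0.001,0.002,0.014,0,0,0]]]'

```text
t: 2.38
position: [0.534, 0.4501, 0.1013]
eef_rot: [[0.32, 0.947, -0.004], [0.947, -0.32, -0.0], [-0.001, -0.003, -1.0]]
wrist_force: [0.2, -0.5, 0.3]
gripper_width: -0.0001
```

```bash
python3 -c "
from h import *
im=r.camera('side');st();p=r.sense()['position'];
z=cv2.resize(im[165:265,270:370],None,fx=6,fy=6,interpolation=cv2.INTER_CUBIC)
for q in (p,p+[0,0,.016]):
  u,v=proj('side',q)[0];cv2.circle(z,(int((u-270+.5)*6),int((v-165+.5)*6)),4,(0,0,255),1);print(u,v)
cv2.imwrite('pics/side4.png',z)
im=r.camera('top');u,v=proj('top',p)[0];z=cv2.resize(im[100:280,140:320],None,fx=3,fy=3);cv2.circle(z,(int((u-140)*3),int((v-100)*3)),4,(0,0,255),1);cv2.imwrite('pics/top4.png',z)
"
```

```text
t 2.433 pos [0.534  0.4501 0.1017] plate [-51.5 320.8 -51.7] fix [ 11.5 208.5  -6.3] w -0.00010140946686752907
F [0.6275 0.7111 0.5263] Fplate [0.4127 0.9781 0.2224] j [-47.   40.8   9.2  81.5  -7.2  58.4 -54.9]
311.7104953887757 241.12943737302822
311.7543353522218 233.91938379680113
```

View pics/side4.png

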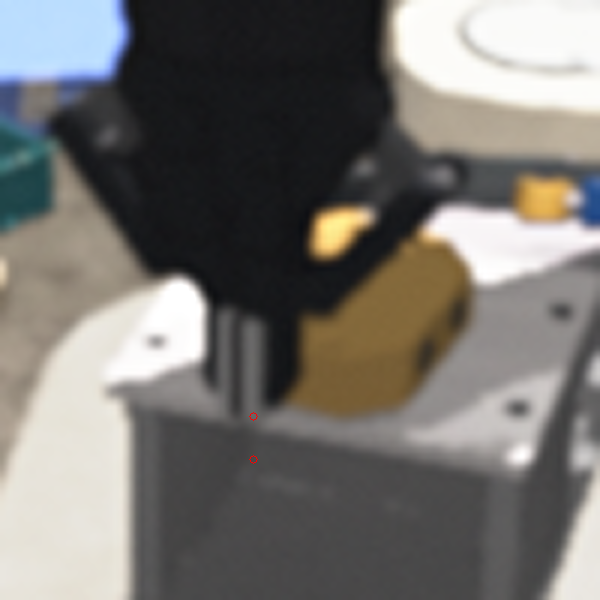

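View pics/top4.png

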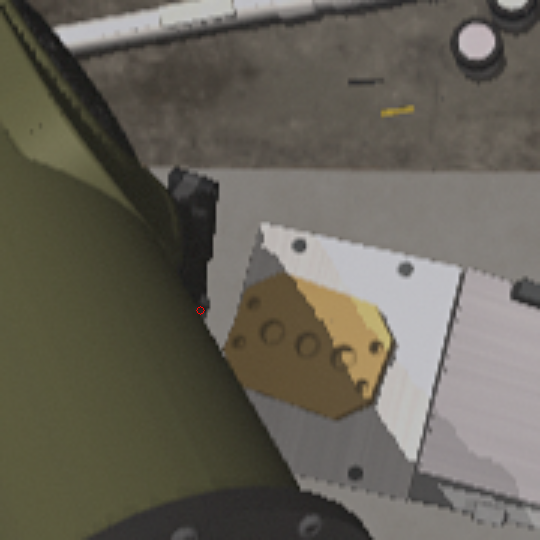

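The tip again matches a TCP+16 mm point, now just behind the block and level with its trailing face. I'll creep toward it and watch the force.

Emit:
apply_moves --motion '[[[-0.003,0,0,0,0,0],[-0.006,0,0,0,0,0],[-0.009,0,0,0,0,0],[-0.012,0,0,0,0,0],[-0.015,0,0,0,0,0],[-0.017,0,0,0,0,0]]]'

```text
t: 2.98
position: [0.5287, 0.4337, 0.1022]
eef_rot: [[0.32, 0.947, -0.003], [0.947, -0.32, 0.0], [-0.001, -0.003, -1.0]]
wrist_force: [1.7, 1.1, -0.4]
gripper_width: 0.0001
```

```bash
python3 -c "
from h import *
st();im=r.camera('side')
z=cv2.resize(im[165:265,270:370],None,fx=6,fy=6,interpolation=cv2.INTER_CUBIC)
cv2.imwrite('pics/side5.png',z)
"
```

```text
t 2.983 pos [0.5287 0.4337 0.1022] plate [-53.4 305.1 -44.9] fix [  9.7 191.3  -5.8] w 8.271028977117133e-05
F [ 1.6888  1.0843 -0.3716] Fplate [ 1.4648  1.2197 -0.7297] j [-46.4  39.5   9.2  84.2  -7.1  57.  -54.1]
```

View pics/side5.png

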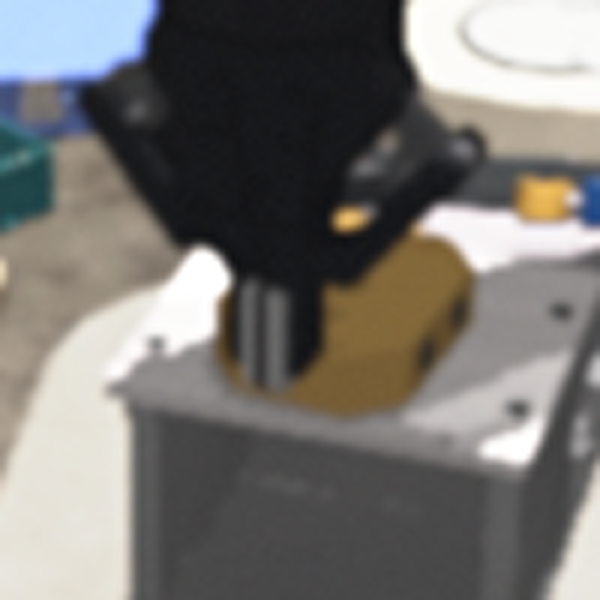

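There's no shelf contact even though the reported TCP is below shelf level, so the tip offset is confirmed. Next I push, turning the block square to the slope.

Emit:
apply_moves --motion '[[[-0.003,0.0003,0,0,0,-0.7],[-0.006,0.0006,0,0,0,-1.4],[-0.009,0.001,0,0,0,-2.1],[-0.012,0.0015,0,0,0,-2.8],[-0.015,0.002,0,0,0,-3.5],[-0.018,0.0025,0,0,0,-4.2],[-0.021,0.003,0,0,0,-4.9],[-0.024,0.0037,0,0,0,-5.6]]]'

```text
t: 3.7
position: [0.5244, 0.4093, 0.1023]
eef_rot: [[0.225, 0.974, -0.003], [0.974, -0.225, 0.0], [-0.001, -0.003, -1.0]]
wrist_force: [-0.7, 0.7, -0.2]
gripper_width: 0.0002
```

```bash
cat > look.py <<'E'
import sys
from h import *
k=sys.argv[1];st()
for n,(a,b,c,d),f in(("top",(160,295,195,400),4),("side",(165,265,270,400),5)):
    if n in sys.argv[2:]:
        im=r.camera(n);cv2.imwrite(f"pics/{n}{k}r.png",im);cv2.imwrite(f"pics/{n}{k}.png",cv2.resize(im[a:b,c:d],None,fx=f if f*(d-c)<=800 else 3,fy=f if f*(d-c)<=800 else 3,interpolation=cv2.INTER_CUBIC))
E
python3 look.py 6 top side
```

```text
t 3.7 pos [0.5244 0.4093 0.1023] plate [-52.6 282.1 -35.5] fix [ 10.5 166.6  -5.7] w 0.0002087644494060757
F [-0.7199  0.6656 -0.2041] Fplate [-0.814  0.36  -0.459] j [-44.3  37.9   7.6  87.4  -5.8  55.2 -48. ]
```

View pics/top6.png

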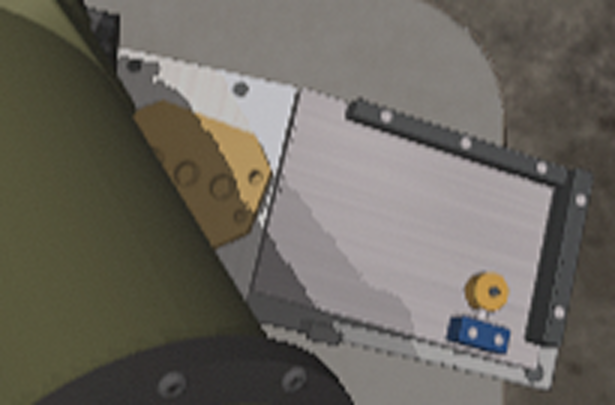

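View pics/side6.png

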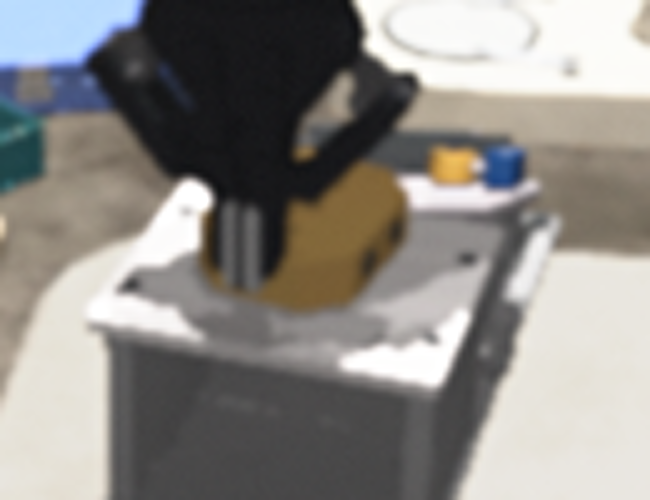

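```bash
cat > lead.py <<'E'
import sys
from h import *
im=cv2.imread(sys.argv[1]);h=cv2.cvtColor(im,cv2.COLOR_BGR2HSV)
m=cv2.inRange(h,(15,90,60),(35,255,255));m[:,330:]=0
m=cv2.morphologyEx(m,cv2.MORPH_CLOSE,np.ones((5,5)))
c=max(cv2.findContours(m,0,2)[0],key=cv2.contourArea)
ap=cv2.approxPolyDP(c,1.5,True)[:,0]
for q in ap: 
    w=onz("top",q,.13);print(q,(RF.T@(w-EDGE)*1e3+[0,62,0]).round(1)[:2])
E
python3 lead.py pics/top6r.png; python3 lead.py pics/top0.png
```

```text
[240 197] [ 32.6 147.9]
[241 202] [ 24.5 144.1]
[265 241] [-32.2  87.8]
[277 237] [-21.   69.2]
[285 218] [13.9 63.2]
[280 206] [32.4 76.4]
[250 194] [ 41.5 132.1]
[221 198] [ 23.7 179.8]
[214 216] [ -9.4 183.9]
[221 228] [-26.9 167. ]
[251 239] [-34.1 112. ]
[262 234] [-21.6  95.6]
[270 214] [15.  90.1]
[264 202] [ 33.2 105.1]
[234 191] [ 40.6 160.6]
```

```bash
python3 - <<'E'
from h import *
a=cv2.imread("pics/top0.png")[180:250,205:300];b=cv2.imread("pics/top6r.png")[180:250,205:300]
z=cv2.resize(np.hstack([a,b]),None,fx=4,fy=4,interpolation=cv2.INTER_CUBIC)
z=np.clip(z.astype(float)*1.2,0,255).astype(np.uint8)
cv2.imwrite("pics/cmp.png",z)
E
```

```text
(no output)
```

View pics/cmp.png

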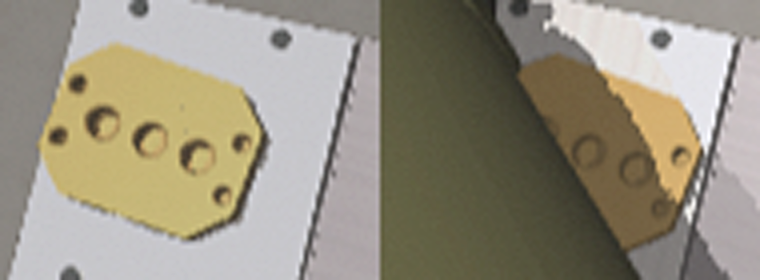

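The holes show the block slid about 27 mm without turning, so the fingertip acts as a near-point contact through its centre. I'll shift the finger 9 mm toward the roller side to turn the block while pushing.

Emit:
apply_moves --motion '[[[0.003,0,0,0,0,0],[0.003,-0.005,0,0,0,0],[0.002,-0.009,0,0,0,0],[-0.001,-0.009,0,0,0,0],[-0.004,-0.009,0,0,0,0],[-0.007,-0.009,0,0,0,0],[-0.01,-0.009,0,0,0,0],[-0.013,-0.009,0,0,0,0]]]'

```text
t: 4.47
position: [0.513, 0.3975, 0.1024]
eef_rot: [[0.227, 0.974, -0.003], [0.974, -0.227, -0.001], [-0.001, -0.003, -1.0]]
wrist_force: [0.1, 0.8, -0.8]
gripper_width: -0.0003
```

```bash
python3 look.py 7 top; python3 lead.py pics/top7r.png
```

```text
t 4.467 pos [0.513  0.3975 0.1024] plate [-61.4 269.  -31.1] fix [  1.7 152.7  -5.6] w -0.0002766858309435776
F [ 0.0575  0.7734 -0.7941] Fplate [-0.017   0.4132 -1.03  ] j [-44.3  36.6   7.6  90.2  -5.7  53.8 -47.9]
[248 198] [ 33.9 133.9]
[251 211] [ 13.  123.4]
[267 238] [-26.4  85.6]
[275 242] [-30.1  70.6]
[286 237] [-17.6  54.2]
[293 219] [15.2 49.4]
[289 207] [34.1 60.8]
[286 204] [38. 67.]
[257 194] [ 44.2 120.2]
```

View pics/top7.png

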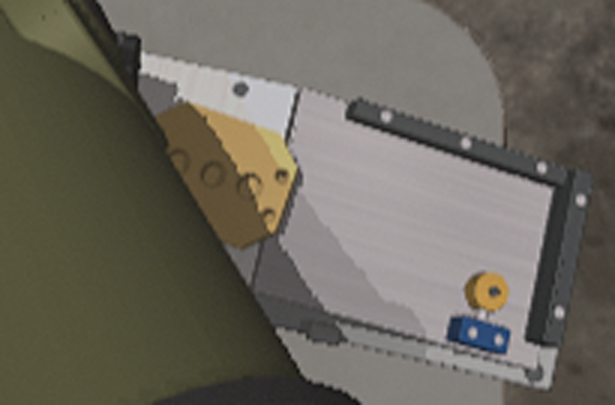

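Emit:
apply_moves --motion '[[[0.001,-0.003,0,0,0,0],[-0.001,-0.004,0,0,0,0],[-0.004,-0.004,0,0,0,0],[-0.007,-0.004,0,0,0,0],[-0.01,-0.004,0,0,0,0],[-0.013,-0.004,0,0,0,0],[-0.016,-0.004,0,0,0,0]]]'

```text
t: 5.1
position: [0.5055, 0.3815, 0.1024]
eef_rot: [[0.228, 0.974, -0.003], [0.974, -0.228, -0.001], [-0.002, -0.003, -1.0]]
wrist_force: [0.0, 1.3, -0.8]
gripper_width: 0.0004
```

```bash
python3 look.py 8 top side; python3 lead.py pics/top8r.png
```

```text
t 5.1 pos [0.5055 0.3815 0.1024] plate [-65.5 253.  -25. ] fix [ -2.5 135.6  -5.6] w 0.00037066027506352185
F [ 0.0077  1.2502 -0.7565] Fplate [-0.1656  0.8451 -1.1806] j [-43.8  35.3   7.7  92.7  -5.6  52.5 -47.3]
[257 199] [ 35.6 118.2]
[279 239] [-23.6  65.1]
[286 241] [-24.3  52.6]
[298 234] [-8.1 35.2]
[302 212] [30.5 36.9]
[295 202] [44.8 52.6]
[264 195] [ 45.1 107.9]
```

View pics/top8.png

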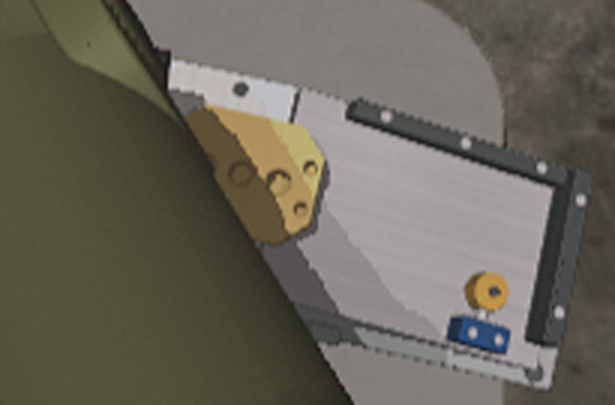

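View pics/side8.png

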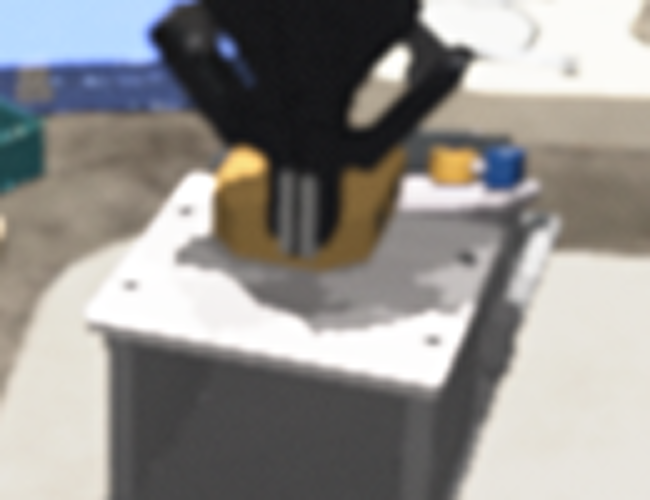

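The block has turned to about +1° relative to the fixture, with its centre at fixture ≈ (11, 81). I'll move the finger back to the middle and push on, slower.

Emit:
apply_moves --motion '[[[0.003,0.002,0,0,0,0],[0.004,0.008,0,0,0,0],[0.003,0.014,0,0,0,0],[0,0.0155,0,0,0,0],[-0.003,0.0155,0,0,0,0],[-0.006,0.0155,0,0,0,0],[-0.008,0.0155,0,0,0,0],[-0.01,0.0155,0,0,0,0]]]'

```text
t: 5.87
position: [0.5181, 0.3675, 0.1025]
eef_rot: [[0.228, 0.974, -0.003], [0.974, -0.228, -0.002], [-0.002, -0.003, -1.0]]
wrist_force: [0.3, 0.8, 0.4]
gripper_width: -0.0003
```

```bash
python3 look.py 9 top; python3 lead.py pics/top9r.png
```

```text
t 5.867 pos [0.5181 0.3675 0.1025] plate [-50.4 243.2 -19.3] fix [ 12.8 124.4  -5.5] w -0.000262837246728687
F [0.3365 0.7827 0.3605] Fplate [0.1322 0.9149 0.0363] j [-42.1  35.5   7.6  92.4  -5.6  52.7 -45.6]
[277 199] [43.2 84.3]
[300 237] [-12.4  30.7]
[304 236] [-9.2 24.4]
[308 218] [22.5 24.5]
[305 209] [36.7 33. ]
[300 204] [43.3 43.3]
```

View pics/top9.png

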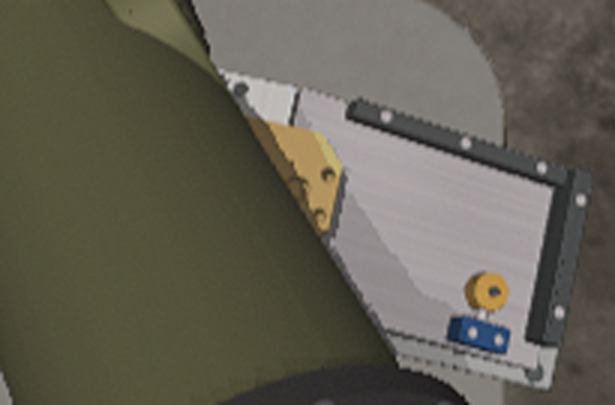

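Emit:
apply_moves --motion '[[[-0.002,0,0,0,0,0],[-0.004,0,0,0,0,0],[-0.006,0,0,0,0,0],[-0.0075,0,0,0,0,0],[-0.009,0,0,0,0,0],[-0.0105,0,0,0,0,0]]]'

```text
t: 6.42
position: [0.5156, 0.3566, 0.1025]
eef_rot: [[0.228, 0.974, -0.004], [0.974, -0.229, -0.002], [-0.003, -0.003, -1.0]]
wrist_force: [0.4, 0.2, 0.7]
gripper_width: 0.0005
```

```bash
python3 look.py 10 top; python3 lead.py pics/top10r.png
```

```text
t 6.417 pos [0.5156 0.3566 0.1025] plate [-50.7 232.8 -15.1] fix [ 12.5 113.2  -5.5] w 0.0005111680804618514
F [0.3931 0.1774 0.651 ] Fplate [0.279  0.4911 0.5392] j [-41.5  34.9   7.6  93.7  -5.5  52.  -45. ]
[288 202] [42.2 64.4]
[302 222] [13.5 33.1]
[310 238] [-10.3  13.6]
[315 219] [23.5 12.3]
[310 209] [38.6 24.5]
```

View pics/top10.png

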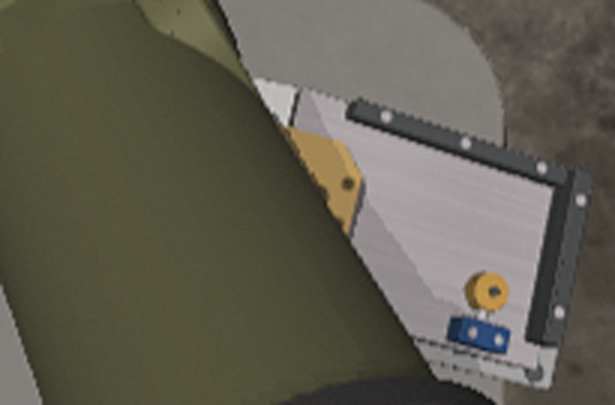

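Emit:
apply_moves --motion '[[[-0.0015,0,0,0,0,0],[-0.003,0,0,0,0,0],[-0.0045,0,0,0,0,0],[-0.006,0,0,0,0,0]]]'

```text
t: 6.8
position: [0.5141, 0.35, 0.1025]
eef_rot: [[0.229, 0.973, -0.004], [0.973, -0.229, -0.003], [-0.004, -0.003, -1.0]]
wrist_force: [0.1, -0.1, 0.8]
gripper_width: -0.0001
```

```bash
python3 look.py 11 top; python3 lead.py pics/top11r.png
```

```text
t 6.8 pos [0.5141 0.35   0.1025] plate [-50.7 226.5 -12.6] fix [ 12.4 106.4  -5.5] w -0.0001370991915308399
F [ 0.1174 -0.077   0.7531] Fplate [0.0512 0.2379 0.7264] j [-41.1  34.5   7.6  94.5  -5.5  51.7 -44.6]
[329 206] [50.8 -6.4]
[319 212] [36.8  8.2]
[314 232] [1.2 9.2]
[320 242] [-13.3  -4.6]
[328 244] [-13.6 -18.7]
```

View pics/top11.png

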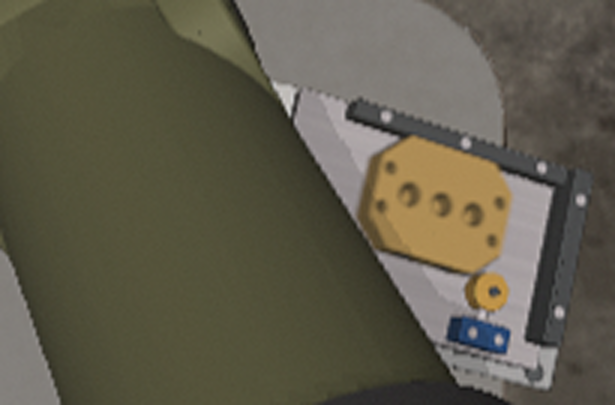

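The block tipped, slid down and lies against the roller (centre about px (342,227)). I'll lift clear, then check that it's at rest.

Emit:
apply_moves --motion '[[[0.002,0,-0.01,0,0,0],[0.004,0,-0.025,0,0,0],[0.004,0,-0.045,0,0,0],[0.004,0,-0.065,0,0,0],[0.004,0,-0.075,0,0,0],[0.004,0,-0.075,0,0,0]]]'

```text
t: 7.35
position: [0.5167, 0.3546, 0.1805]
eef_rot: [[0.229, 0.973, 0.0], [0.973, -0.229, -0.0], [-0.0, 0.0, -1.0]]
wrist_force: [0.9, 0.3, 0.3]
gripper_width: 0.0
```

```bash
python3 look.py 12 top side; cat > blk.py <<'E'
import sys
from h import *
im=cv2.imread(sys.argv[1]);h=cv2.cvtColor(im,cv2.COLOR_BGR2HSV)
m=cv2.inRange(h,(15,90,60),(35,255,255));m=cv2.morphologyEx(m,cv2.MORPH_CLOSE,np.ones((5,5)))
c=max(cv2.findContours(m,0,2)[0],key=cv2.contourArea)
for q in cv2.approxPolyDP(c,1.3,True)[:,0]:
    w=onplane("top",q,P((0,0,22)),RP[:,2]);print(q,(RP.T@(w-OP)*1e3).round(1)[:2])
E
python3 blk.py pics/top12r.png
```

```text
t 7.35 pos [0.5167 0.3546 0.1805] plate [-57.3 260.4  57.6] fix [ 14.  111.5  72.5] w 3.974507929361043e-05
F [0.9231 0.3357 0.3069] Fplate [0.7992 0.6254 0.1707] j [-41.8  30.5   8.4  88.4  -4.8  61.5 -45.5]
[336 206] [ -1.6 105.1]
[323 214] [-23.3 126.7]
[319 233] [-58.7 126.3]
[325 243] [-73.  110.9]
[350 249] [-70.6  60.2]
[351 261] [-91.2  53.5]
[360 263] [-90.2  34.8]
[364 258] [-79.3  28.7]
[362 248] [-62.4  36.7]
[366 245] [-54.9  29.8]
[369 224] [-15.  32.]
[363 214] [-0.1 48.3]
```

View pics/top12.png

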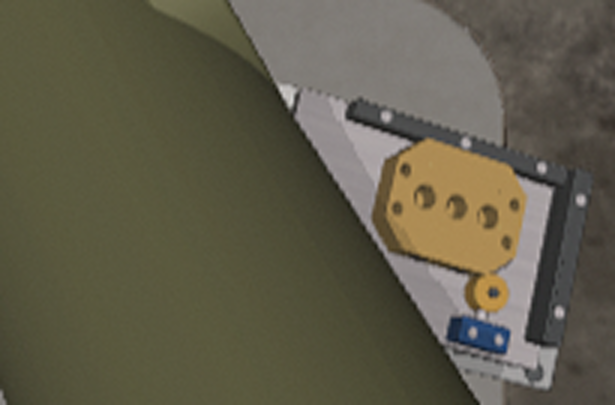

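View pics/side12.png

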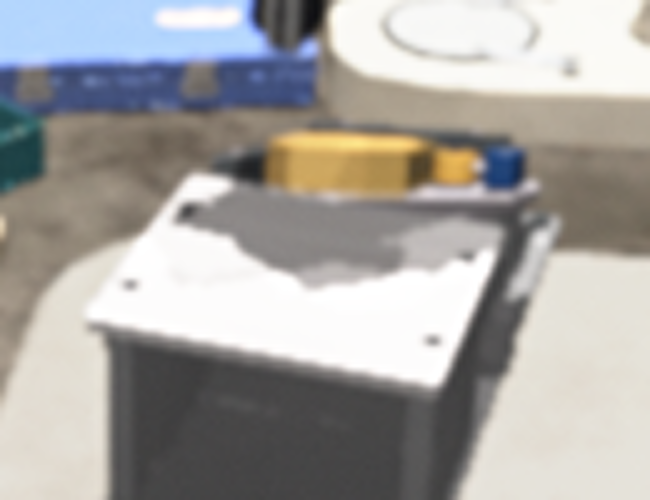

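The block has been caught: it lies along the fence (side at plate x ≈ 0) with its leading face at y ≈ 30 mm, against the roller at px (357,257). Next I tilt the tool square to the plate and go behind the block.

```bash
python3 -c "
from h import *
st();delta(P((-40,146,45)),RPT)"
```

```text
t 7.45 pos [0.5152 0.3538 0.1774] plate [-58.3 258.1  55. ] fix [ 12.7 110.3  69.4] w -0.00012786262867534363
F [-0.4366 -0.4936 -1.0622] Fplate [-0.2146 -0.9388 -0.797 ] j [-41.8  30.6   8.3  88.6  -4.8  61.4 -45.5]
t 7.45 shift [-0.0996  0.0157  0.0532] rot [ 6.0418 22.1167 -0.4154]
```

Emit:
apply_moves --motion '[[[-0.014,0.002,0.004,0.8,3,0],[-0.028,0.004,0.01,1.7,6,-0.1],[-0.043,0.007,0.018,2.5,9.5,-0.2],[-0.058,0.009,0.027,3.5,13,-0.2],[-0.073,0.012,0.037,4.5,16.5,-0.3],[-0.088,0.014,0.047,5.3,19.5,-0.4],[-0.0996,0.0157,0.0532,6.04,22.1,-0.4],[-0.0996,0.0157,0.0532,6.04,22.1,-0.4]]]'

```text
t: 8.12
position: [0.507, 0.2459, 0.1208]
eef_rot: [[0.237, 0.971, -0.02], [0.899, -0.211, 0.384], [0.369, -0.11, -0.923]]
wrist_force: [0.0, 0.1, -0.8]
gripper_width: -0.0001
```

```bash
python3 look.py 13 top side;python3 -c "
from h import *
p=r.sense()['position'];R=r.sense()['eef_rot'];print(proj('side',p),proj('side',p-R[:,2]*.016))
delta(P((-40,146,-8)),RPT)"
```

```text
t 8.117 pos [0.507  0.2459 0.1208] plate [-38.6 138.1  44.4] fix [26.5  3.1 12.8] w -8.125756600588766e-05
F [ 0.0438  0.0601 -0.7607] Fplate [ 0.11   -0.2194 -0.7238] j [ -9.   27.7  -6.7 110.2 -29.6  41.3  -6.1]
[[334.11286419 185.78521352]] [[334.37796261 178.83958572]]
t 8.2167 shift [ 0.0023 -0.0001  0.0523] rot [-0.072   0.0968 -0.2802]
```

View pics/top13.png

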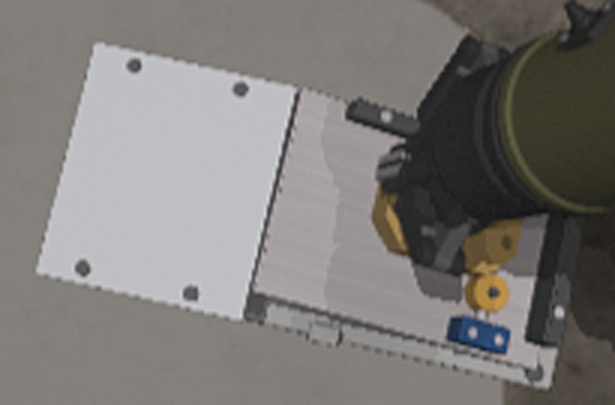

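View pics/side13.png

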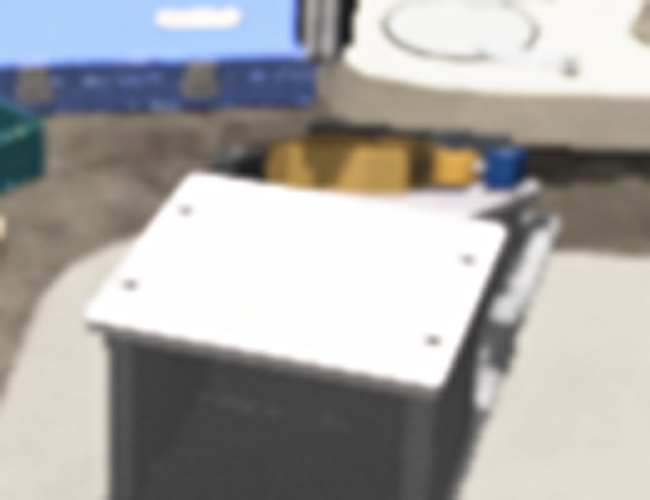

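```bash
python3 -c "
from h import *
for q in((323,214),(319,233)):
    print((RP.T@(onplane('top',q,OP,RP[:,2])-OP)*1e3).round(1))
im=r.camera('top');s=r.sense();p=s['position'];R=s['eef_rot'];st()
z=cv2.resize(im[190:260,300:390],None,fx=7,fy=7,interpolation=cv2.INTER_CUBIC)
t=p-R[:,2]*.016
for q in [t+R@np.array([sx*.011,sy*.0145,0]) for sx in(-1,1) for sy in(-1,1)]:
    u,v=proj('top',q)[0];cv2.circle(z,(int((u-300+.5)*7),int((v-190+.5)*7)),4,(0,0,255),1)
cv2.imwrite('pics/top14.png',z)
"
```

```text
[-17.9 117.9  -0. ]
[-54.4 117.5  -0. ]
t 8.267 pos [0.5071 0.253  0.1238] plate [-40.2 145.6  44.4] fix [25.2 10.  15.8] w 0.00014710616014434175
F [-0.434   0.6009  0.5295] Fplate [-0.5992  0.6399  0.2478] j [ -9.6  27.6  -6.9 109.9 -29.4  41.5  -6.5]
```

View pics/top14.png

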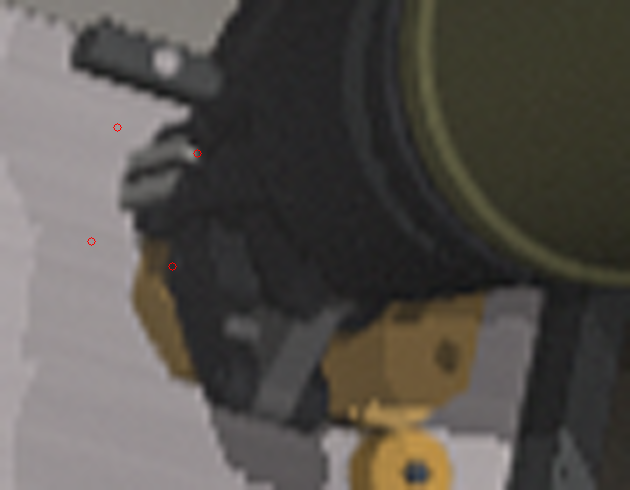

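The trailing face is at plate y ≈ 118 mm and the fingers are well up-slope of it. I'll descend square to the plate.

Emit:
apply_moves --motion '[[[0,0,0.01,0,0,0],[0,0,0.02,0,0,0],[0,0,0.03,0,0,0],[0,0,0.038,0,0,0],[0,0,0.045,0,0,0],[0,0,0.05,0,0,0],[0,0,0.05,0,0,0]]]'

```text
t: 8.85
position: [0.5052, 0.2729, 0.0764]
eef_rot: [[0.228, 0.973, -0.022], [0.9, -0.202, 0.386], [0.371, -0.108, -0.922]]
wrist_force: [-0.2, 0.6, 0.3]
gripper_width: 0.0005
```

```bash
python3 look.py 15 top side
```

```text
t 8.85 pos [0.5052 0.2729 0.0764] plate [-41.1 145.5  -7. ] fix [ 19.3  29.2 -31.6] w 0.0004798656902213798
F [-0.1839  0.63    0.3209] Fplate [-0.3397  0.6449  0.0489] j [-10.6  31.7  -8.6 112.1 -31.7  34.8  -4.7]
```

View pics/top15.png

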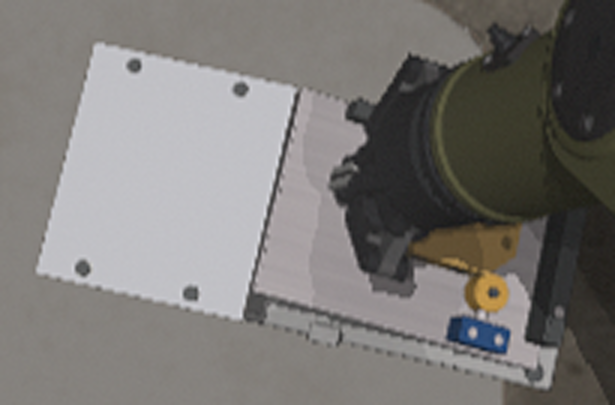

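View pics/side15.png

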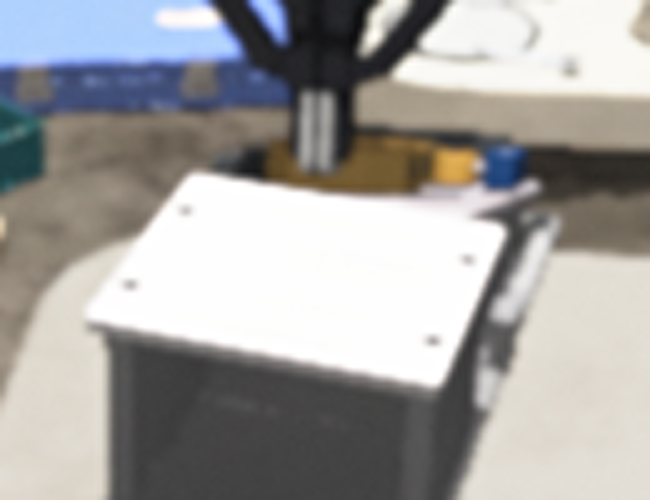

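Emit:
apply_moves --motion '[[[-0.003,0,0,0,0,0],[-0.006,0,0,0,0,0],[-0.009,0,0,0,0,0],[-0.0115,0,0,0,0,0],[-0.013,0,0,0,0,0],[-0.0145,0,0,0,0,0]]]'

```text
t: 9.45
position: [0.5029, 0.2589, 0.0722]
eef_rot: [[0.228, 0.973, -0.02], [0.9, -0.203, 0.386], [0.371, -0.106, -0.922]]
wrist_force: [0.7, 4.0, 2.0]
gripper_width: -0.0002
```

```bash
python3 -c "
from h import *
st()"
```

```text
t 9.45 pos [0.5029 0.2589 0.0722] plate [-40.2 130.7  -5.6] fix [ 19.8  15.  -35.8] w -0.00024774096326032376
F [0.7257 3.9848 2.015 ] Fplate [-0.3075  4.5012  0.3317] j [ -8.9  31.7  -9.1 113.2 -32.   34.1  -2.9]
```

Contact, 4.5 N. I'll push on at about 18 mm/s in short calls.

Emit:
apply_moves --motion '[[[-0.0015,0,0,0,0,0],[-0.003,0,0,0,0,0],[-0.0045,0,0,0,0,0]]]'

```text
t: 9.7
position: [0.5027, 0.258, 0.0721]
eef_rot: [[0.226, 0.974, -0.019], [0.899, -0.201, 0.389], [0.376, -0.105, -0.921]]
wrist_force: [1.7, 10.6, 4.7]
gripper_width: 0.0001
```

```bash
python3 -c "
from h import *
st()"
```

```text
t 9.7 pos [0.5027 0.258  0.0721] plate [-40.2 129.9  -5.3] fix [ 19.8  14.1 -35.9] w 0.0001016714580094476
F [ 1.6808 10.6342  4.7034] Fplate [-0.9995 11.7032  0.259 ] j [ -8.5  31.7  -9.5 113.5 -32.3  33.9  -2.3]
```

Emit:
apply_moves --motion '[[[-0.0055,0,0,0,0,0],[-0.007,0,0,0,0,0],[-0.0085,0,0,0,0,0]]]'

```text
t: 9.95
position: [0.5012, 0.2527, 0.0699]
eef_rot: [[0.224, 0.974, -0.018], [0.898, -0.199, 0.392], [0.378, -0.104, -0.92]]
wrist_force: [0.7, 5.8, 2.5]
gripper_width: -0.0003
```

```bash
python3 -c "
from h import *
st()"
```

```text
t 9.95 pos [0.5012 0.2527 0.0699] plate [-40.3 123.9  -5.3] fix [ 19.4   8.5 -38.1] w -0.0002967247086881868
F [0.7011 5.7679 2.5154] Fplate [-0.7434  6.2868  0.1036] j [ -7.5  31.8  -9.9 114.  -32.6  33.5  -1.2]
```

The block is moving past the roller at about 6 N.

Emit:
apply_moves --motion '[[[-0.004,0,0,0,0,0],[-0.0055,0,0,0,0,0],[-0.007,0,0,0,0,0],[-0.0085,0,0,0,0,0],[-0.01,0,0,0,0,0],[-0.0115,0,0,0,0,0]]]'

```text
t: 10.45
position: [0.4986, 0.2424, 0.0656]
eef_rot: [[0.224, 0.974, -0.018], [0.898, -0.199, 0.392], [0.379, -0.104, -0.92]]
wrist_force: [-0.2, 4.2, 1.0]
gripper_width: -0.0001
```

```bash
python3 look.py 16 top side; python3 -c "
from h import *
st();delta(r.sense()['position'],RPT)"
```

```text
t 10.45 pos [0.4986 0.2424 0.0656] plate [-40.3 112.4  -5.4] fix [ 19.   -2.1 -42.4] w -0.00013916115609660215
F [-0.2116  4.2086  0.9982] Fplate [-1.1592  4.1117 -0.7101] j [ -6.2  31.9 -10.3 114.9 -32.8  32.9   0.2]
t 10.55 pos [0.4985 0.242  0.0654] plate [-40.3 111.9  -5.4] fix [ 19.   -2.5 -42.6] w -0.00017413359327417247
F [-0.0027  3.2218  0.4928] Fplate [-0.7039  3.0825 -0.7907] j [ -6.2  31.9 -10.3 114.9 -32.8  32.9   0.2]
t 10.55 shift [0. 0. 0.] rot [-0.0316 -0.3285  0.1217]
```

View pics/top16.png

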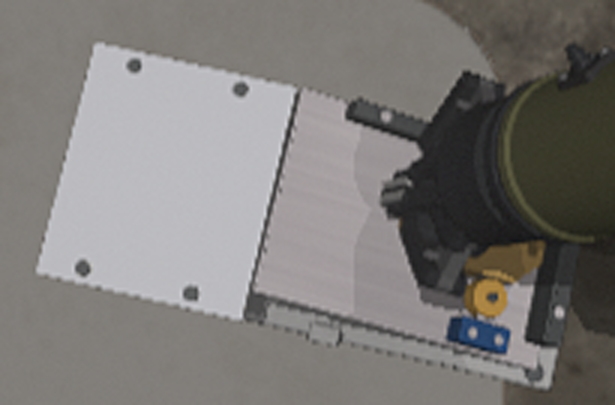

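View pics/side16.png

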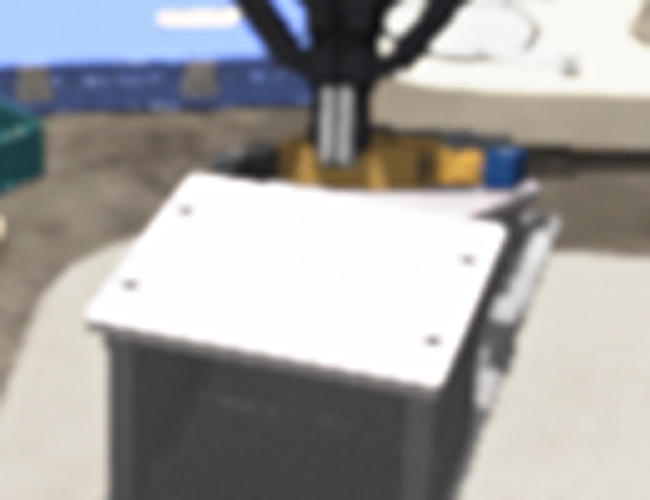

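The roller is pressed back and the block is about 11 mm short of the stop, still square.

Emit:
apply_moves --motion '[[[-0.003,0,0,0,0,0],[-0.0045,0,0,0,0,0],[-0.006,0,0,0,0,0],[-0.0075,0,0,0,0,0],[-0.009,0,0,0,0,0]]]'

```text
t: 10.97
position: [0.4964, 0.2339, 0.062]
eef_rot: [[0.224, 0.974, -0.018], [0.898, -0.199, 0.392], [0.378, -0.104, -0.92]]
wrist_force: [1.7, 11.2, 4.0]
gripper_width: 0.0001
```

```bash
python3 -c "
from h import *
st()"
```

```text
t 10.967 pos [0.4964 0.2339 0.062 ] plate [-40.4 103.   -5.4] fix [ 18.6 -10.8 -46. ] w 9.609136844750613e-05
F [ 1.6689 11.1503  4.0074] Fplate [-1.0424 11.9057 -0.5825] j [ -5.1  32.1 -10.6 115.6 -33.   32.5   1.4]
```

Emit:
apply_moves --motion '[[[-0.004,0,0,0,0,0],[-0.005,0,0,0,0,0],[-0.006,0,0,0,0,0]]]'

```text
t: 11.22
position: [0.4964, 0.2339, 0.0622]
eef_rot: [[0.22, 0.975, -0.016], [0.896, -0.196, 0.398], [0.385, -0.102, -0.917]]
wrist_force: [4.8, 22.1, 5.9]
gripper_width: -0.0002
```

```bash
python3 -c "
from h import *
st()"
```

```text
t 11.217 pos [0.4964 0.2339 0.0622] plate [-40.4 103.   -5.3] fix [ 18.6 -10.8 -45.8] w -0.00016958952249042494
F [ 4.785  22.0944  5.8827] Fplate [-0.4109 23.1592 -3.0239] j [ -4.5  32.1 -11.2 115.8 -33.4  32.2   2.1]
```

At the stop: 23 N with no further motion. I'll hold at about 20 N.

Emit:
apply_moves --motion '[[[-0.005,0,0,0,0,0],[-0.005,0,0,0,0,0],[-0.005,0,0,0,0,0]]]'

```text
t: 11.47
position: [0.4964, 0.234, 0.0623]
eef_rot: [[0.216, 0.976, -0.015], [0.895, -0.192, 0.403], [0.391, -0.1, -0.915]]
wrist_force: [3.5, 17.3, 4.5]
gripper_width: -0.0
```

```bash
python3 look.py 17 top;python3 -c "
from h import *
st()"
```

```text
t 11.467 pos [0.4964 0.234  0.0623] plate [-40.4 103.2  -5.2] fix [ 18.5 -10.7 -45.7] w -3.826449069018435e-05
F [ 3.5457 17.3409  4.5048] Fplate [-0.5151 18.0874 -2.4808] j [ -4.   32.1 -11.6 115.9 -33.7  32.    2.8]
t 11.517 pos [0.4964 0.2341 0.0623] plate [-40.4 103.2  -5.1] fix [ 18.6 -10.7 -45.7] w -0.00025707921896080604
F [ 4.3975 16.2471  4.2942] Fplate [ 0.5571 17.2173 -2.2362] j [ -4.   32.1 -11.6 115.9 -33.7  32.    2.8]
```

View pics/top17.png

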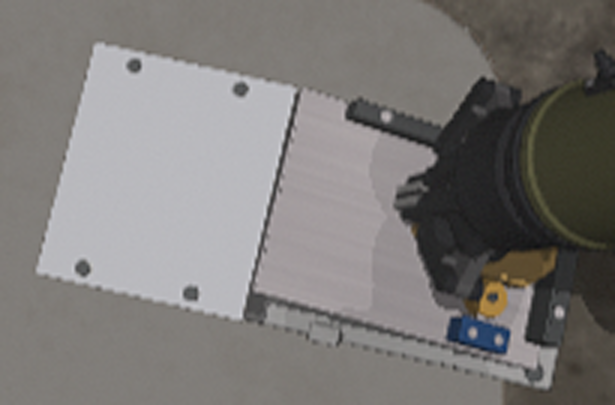

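Emit:
apply_moves --motion '[[[-0.0052,0,0,0,0,0],[-0.0054,0,0,0,0,0],[-0.0054,0,0,0,0,0],[-0.0054,0,0,0,0,0],[-0.0054,0,0,0,0,0],[-0.0054,0,0,0,0,0]]]'

```text
t: 12.02
position: [0.4964, 0.2342, 0.0625]
eef_rot: [[0.212, 0.977, -0.013], [0.893, -0.188, 0.408], [0.396, -0.098, -0.913]]
wrist_force: [3.1, 17.4, 5.9]
gripper_width: 0.0001
```

```bash
python3 -c "
from h import *
st();delta(r.sense()['position'],RPT)"
```

```text
t 12.017 pos [0.4964 0.2342 0.0625] plate [-40.5 103.4  -5.1] fix [ 18.5 -10.6 -45.5] w 8.198262722776144e-05
F [ 3.1361 17.4199  5.8874] Fplate [-1.0745 18.5808 -1.2442] j [ -3.5  32.2 -12.1 116.1 -34.   31.8   3.5]
t 12.0167 shift [0. 0. 0.] rot [ 0.0308 -1.3965  0.8632]
```

Emit:
apply_moves --motion '[[[-0.0056,0,0,0,0,0],[-0.0058,0,0,0,0,0],[-0.0058,0,0,0,0,0],[-0.0058,0,0,0,0,0],[-0.0058,0,0,0,0,0],[-0.0058,0,0,0,0,0]]]'

```text
t: 12.52
position: [0.4964, 0.2343, 0.0626]
eef_rot: [[0.207, 0.978, -0.012], [0.892, -0.184, 0.414], [0.403, -0.096, -0.91]]
wrist_force: [4.1, 19.3, 5.6]
gripper_width: 0.0002
```

```bash
python3 -c "
from h import *
st()"
```

```text
t 12.517 pos [0.4964 0.2343 0.0626] plate [-40.5 103.6  -5. ] fix [ 18.5 -10.5 -45.4] w 0.00015046827549786165
F [ 4.1146 19.3205  5.5875] Fplate [-0.4735 20.4011 -2.2367] j [ -2.9  32.2 -12.7 116.3 -34.4  31.6   4.2]
```

Held at 18–20 N for over a second. Now I back straight off along the slope, lift, and look.

Emit:
apply_moves --motion '[[[0,0,0,0,0,0],[0.006,0,0,0,0,0],[0.013,0,0,0,0,0],[0.02,0,-0.002,0,0,0],[0.026,0,-0.012,0,0,0],[0.03,0,-0.03,0,0,0],[0.03,0,-0.055,0,0,0],[0.03,0,-0.08,0,0,0]]]'

```text
t: 13.18
position: [0.5029, 0.2276, 0.1481]
eef_rot: [[0.207, 0.978, -0.013], [0.892, -0.184, 0.413], [0.401, -0.097, -0.911]]
wrist_force: [1.0, -0.2, 0.7]
gripper_width: 0.0003
```

Emit:
apply_moves --motion '[[[0.02,0,-0.025,0,0,0],[0.045,0,-0.05,0,0,0],[0.075,0,-0.075,0,0,0],[0.11,0,-0.1,0,0,0],[0.14,0,-0.12,0,0,0],[0.165,0,-0.14,0,0,0],[0.18,0,-0.15,0,0,0],[0.18,0,-0.15,0,0,0]]]'

```text
t: 13.85
position: [0.543, 0.3292, 0.3612]
eef_rot: [[0.203, 0.979, -0.009], [0.891, -0.181, 0.415], [0.405, -0.092, -0.91]]
wrist_force: [0.3, -0.6, -0.4]
gripper_width: -0.0
```

```bash
python3 look.py 18 top side; python3 blk.py pics/top18r.png
```

```text
t 13.85 pos [0.543  0.3292 0.3612] plate [-45.5 310.8 234.5] fix [ 44.8  92.  253.2] w -3.657444631336764e-05
F [ 0.348  -0.5765 -0.3688] Fplate [ 0.4937 -0.5775 -0.1107] j [-15.8  20.1  -6.   81.8 -22.2  70.7 -26.9]
[348 211] [-3.6 79.6]
[336 219] [-24.9  99.7]
[333 238] [-60.1  97.7]
[338 247] [-73.3  84.4]
[347 248] [-70.4  66.5]
[351 251] [-73.6  57.4]
[350 262] [-93.5  55. ]
[359 265] [-94.3  36. ]
[363 261] [-85.1  29.5]
[364 254] [-72.1  30.3]
[371 254] [-68.4  16.1]
[379 249] [-55.    1.5]
[382 228] [-14.7   3.5]
[377 219] [-0.9 17.5]
[353 211] [-0.6 69.7]
```

View pics/top18.png

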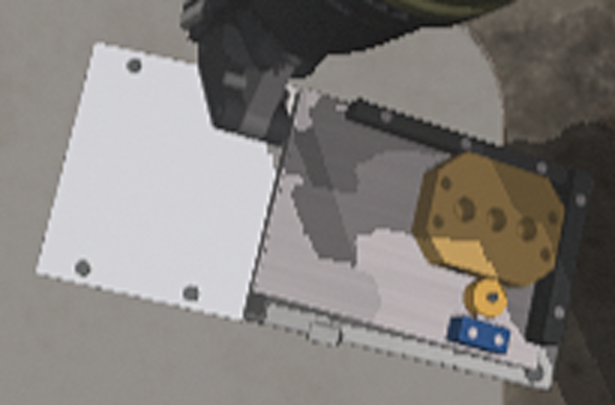

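View pics/side18.png

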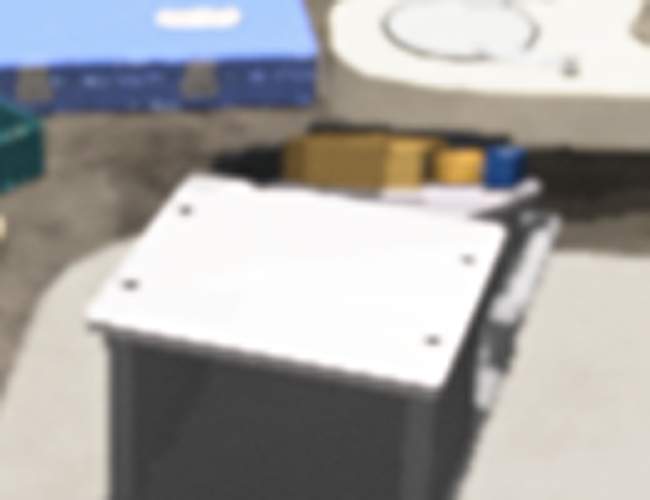

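The block appears home, with the roller pressed back. I'll move the arm and its shadow away for a closer check.

Emit:
apply_moves --motion '[[[0.03,-0.01,0,0,0,0],[0.06,-0.02,0,0,0,0],[0.09,-0.04,0,0,0,0],[0.12,-0.06,0,0,0,0],[0.15,-0.08,0.01,0,0,0],[0.17,-0.1,0.02,0,0,0],[0.18,-0.11,0.03,0,0,0]]]'

```text
t: 14.53
position: [0.4682, 0.5221, 0.4117]
eef_rot: [[0.205, 0.979, -0.016], [0.893, -0.18, 0.412], [0.401, -0.099, -0.911]]
wrist_force: [-0.4, -0.4, -0.4]
gripper_width: -0.0003
```

```bash
python3 - <<'E'
from h import *
st()
im=r.camera("top");cv2.imwrite("pics/top19r.png",im)
z=cv2.resize(im[195:285,310:405],None,fx=6,fy=6,interpolation=cv2.INTER_CUBIC)
z=np.clip(z*1.5,0,255).astype(np.uint8)
for q in [(0,0,0),(-100,0,0),(0,0,22),(-100,0,22),(0,80,22),(-70,0,22)]:
    u,v=proj("top",P(q))[0];cv2.circle(z,(int((u-310+.5)*6),int((v-195+.5)*6)),3,(0,0,255),1)
cv2.imwrite("pics/top19.png",z)
E
python3 blk.py pics/top19r.png
```

```text
t 14.533 pos [0.4682 0.5221 0.4117] plate [-162.5  486.3  205.2] fix [-67.5 265.6 303.7] w -0.00031667510757757395
F [-0.3805 -0.3718 -0.3582] Fplate [-0.2581 -0.5542 -0.1938] j [-35.2  22.1  -7.8  71.1 -16.4  71.7 -50.6]
[351 210] [ 0. 74.]
[336 219] [-24.9  99.7]
[333 238] [-60.1  97.7]
[338 247] [-73.3  84.4]
[347 248] [-70.4  66.5]
[351 251] [-73.6  57.4]
[350 262] [-93.5  55. ]
[359 265] [-94.3  36. ]
[362 263] [-89.2  30.8]
[364 255] [-73.9  29.9]
[369 255] [-71.3  19.7]
[379 249] [-55.    1.5]
[382 227] [-12.8   3.9]
[377 219] [-0.9 17.5]
```

View pics/top19.png

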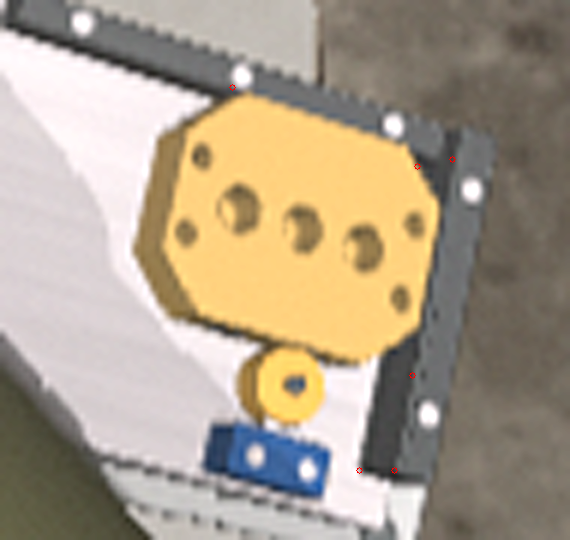

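The block is flush with the end stop edge (px (383,229)–(379,250)) and runs along the fence. Its row of holes is inclined 17.9° in the picture, against 18.4° projected for the plate's y axis, so it is square within about 1°. The roller has moved back about 2 px (3–4 mm). I'll let the arm settle, then hand in.

Emit:
apply_moves --motion '[[[0,0,0,0,0,0],[0,0,0,0,0,0],[0,0,0,0,0,0],[0,0,0,0,0,0]]]'

```text
t: 14.92
position: [0.4673, 0.5223, 0.4095]
eef_rot: [[0.205, 0.979, -0.019], [0.894, -0.18, 0.411], [0.398, -0.101, -0.912]]
wrist_force: [0.3, 0.4, 1.0]
gripper_width: 0.0004
```

```bash
python3 - <<'E'
from h import *
for q in((359.4,256.6),(358.5,258.3)): print((RP.T@(onplane("top",q,P((0,0,17)),RP[:,2])-OP)*1e3).round(1))
a=cv2.imread("pics/top19r.png").astype(int);b=r.camera("top").astype(int)
print("change in block area",np.abs(a-b)[205:268,330:395].max());st();print(r.close_job())
E
```

```text
[-78.3  35.9  17. ]
[-81.8  37.1  17. ]
change in block area 24
t 14.967 pos [0.4673 0.5225 0.4097] plate [-163.3  485.7  203.2] fix [-68.5 265.9 301.7] w 0.0001316192453085433
F [-1.0623 -0.2537  0.4524] Fplate [-1.0306 -0.3002  0.4951] j [-35.3  22.2  -7.8  71.2 -16.4  71.6 -50.6]
the job is handed in; nothing more can be done
None
```

The block is home in the corner, against both the end stop and the side fence, and I handed the job in at 15.0 s of the 64 s.

- **Push and catch:** I pushed the block off the shelf with the closed fingers, turning it square on the way. It slid down by itself, and the roller caught it about 28 mm short of home with the gripper lifted clear.
- **Press and seat:** I pressed it past the roller at about 12 N. It then stopped moving at the end stop. I held it there at roughly 17–20 N for about 1.3 s. The highest push I read was about 23 N; I read forces only between moves.
- **Position checks:** In the last top picture the block is flush with the stop, lies along the fence and is square to within about 1°. The roller reads about 3.5 mm back, against the expected 4 mm, and the block did not visibly move after release.

**Checks that disagreed:**
- The finger tips showed up about 16 mm short of the reported tool point, so I worked to the tip seen in the pictures.
- Contour corners put the leading face 1.5–4 mm from the stop and tilted about 3°. I put that down to pixel and calibration error, because the stop edge in the picture, the block's row of holes and the force rise at the stop all say it is home.
- I never touched anything else on the bench, but I did not compare the surroundings with the first picture.

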